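# Lay a slotted ceramic holder over and nip it in the vice, slot up

## Robot

A 7-joint arm with a two-finger parallel gripper is mounted at the origin on a cart in front of the work surface, level with it; the furniture and walls round the work are solid. World frame = base frame: x ahead of the robot, y to its left, z up, the work surface at z = 0. Lengths are in m, angles in rad, forces in N, time in s.
With the tool pointing down it reaches from about 0.35 to 0.9 m from the base axis. Payload 19.9 kg.
Tool frame: the origin (TCP) lies midway between the tips of the shut fingers; the grasp point (between the pads) lies 19 mm behind it; z points along the fingers, y is the direction in which the jaws open and shut (so a half turn about z gives the same grasp; the last joint's range is limited). The gripper opens to 85 mm and grips with 20 to 120 N. Pads are 22 mm wide; open, the fingers measure 114 mm over their backs; the gripper's body (76 mm by 85 mm) begins 54 mm behind the grasp point. The pads swing forward as they close: fully open they stand 13 mm farther back than shut.
Start: joints at [1.113, 0.417, -0.01, 1.614, 0.005, 1.111, -0.053], TCP at [0.252, -0.572, 0.231] pointing down, gripper open.
Joint ranges: [-2.81, 2.81], [-0.39, 2.02], [-1.27, 1.25], [0.06, 2.57], [-1.19, 4.33], [0.19, 2], [-2.82, 2.82]. Speed limits (rad/s): [1.89, 1.89, 2.39, 2.39, 3.01, 3.01, 3.01].

## Interface

Orientations are given as [roll, pitch, yaw] about the fixed x, y, z axes, in that order (R = Rz(yaw) Ry(pitch) Rx(roll)).
In Python, from station import sensors, viewer, ctrl gives the robot as it stands.
- The arm moves only by the tool carry_out, never from a script. Its arguments are lists of equal length, an entry for each row: "xyz": the shift along the tool's x, y, z as a fraction of full scale, a list of three; "twist": the turn, a rotation vector about the tool's x, y, z as a fraction of full scale, a list of three; "gripper": the finger opening in mm, from 0 to 85.4. A call has 1 to 12 rows; each row is the pose to reach, as a shift and turn from the pose commanded when the call began, along the tool's axes at that moment; what a row does not reach only later rows make up. Full scale, the value 1, is 0.15 m for a shift and 90 degrees for a turn. A row lasts 1/10 s, in which the tool goes at most 50 mm and 8.59 degrees, less where a joint would pass 70% of its speed; a pose out of reach is approached as far as the arm can. A call with a number of a shift or a turn outside -1 to 1 is refused whole. A call with a gripper value outside its range is refused whole. The fingers move at their own pace and stop on an object; "newtons" is the grip in N (left out, the last holds). Time passes only in rows, so rows that repeat a pose let the fingers close. It gives the time, the measured TCP pose, the force and the opening at its end, in the units of the state.
- sensors.read_state(): the state, without advancing time (a new reading comes with each control period).
- viewer.camera(name): name is "scene" or "top" or "wrist"; returns the picture (480x640x3 uint8, blue, green, red); there is no depth.
- viewer.camera_params(name): a dict with "camera_matrix" (3x3 intrinsics, pixels), "R" (3x3) and "t" (3): a world point X has camera coordinates R X + t; the wrist camera has in their place "tool_from_camera" (4x4, takes a point from camera to tool coordinates, whose origin is the TCP and whose axes are the flange's). Camera axes: x right, y down, z forward; pixel columns grow to the right and rows downward; lengths in m; the calibration is good to about 2 mm. The wrist camera is an equidistant fisheye: a pixel r from the principal point sees the ray r / f radians off the axis. A picture is of the moment at which its call begins: read the wrist's pose just before it. camera_params takes no time and is no camera call.
- ctrl.sign_off(): hands the job in, once; it reports no verdict.
The state is a dict: "clock": time; "joints": joint angles; "qvel": joint speeds; "joint_torque": joint torques, N m; "eef_pos": TCP position; "eef_rot": TCP orientation; "contact_force": force on the tool from outside, world axes, zero at the start; "torque": the same for the moment, N m; "finger_gap": opening from 0.0 (shut) to 1.0 (fully open).
Only numpy, scipy, OpenCV 4.12 (cv2) and the standard library are available. Lean on these libraries where they do the work, as an engineer would, in place of code of your own. Each camera call takes 0.05 s, during which the arm holds its last target.

## Task

The brittle slotted ceramic holder must be nipped slot up in the small vice, ready for gluing. It stands on its end beside the low cork-topped rest: tip it over onto the cork by pushing it high up so that the rest's edge stops its foot, and let it lie there; then lift it by its two ends, seat it slot up on the vice's rails midway along the jaws, and slide the loose jaw up so that the holder is lightly held flat between both jaws. It chips easily: grip it with no more than 55 N a finger, set it down softly, never press the jaw on it with more than 30 N, and leave the syringe, tape roll, brass coupling and tweezers where they are.

Things in the scene. Friction and masses are not known exactly. Their poses are not given: they have to be found in the camera images.
- holder_center (a point): Centre of the holder, a plain white ceramic bar 64 (z) x 40 (x) x 20 mm (y), 0.14 kg. At first it stands on end, z up, x roughly toward the rest. A slot 8 wide, 5 deep runs along its whole -x long side, away from the rest. As wanted on cork and in vice, x points down (slot on top), centre 20 mm above its support. It tips about the rest's edge, over centre at about 40 degrees.
- rest_edge (a point): Middle of the top of the fixed rest's edge that faces the standing bar, 8 mm above the worktop. x points level across the cork, the way the bar must fall; y along the edge; z up. The bar starts on the -x side, its near side 3 to 12 mm clear of the edge, up to 20 mm off the middle. Aluminium plate with cork top, 80 mm (x) by 110 mm (y), a screwed foot 18 mm out at each end.
- vice_seat (a point): Where the middle of the lying bar's underside belongs in the fixed grey vice: on its rails, 20 mm above the worktop, 10 mm before the fixed jaw. x points level from loose to fixed jaw, y along the jaw faces, z up. The bar's length goes along y. Jaws are 52 mm wide and reach 50 mm above the worktop, the vice base is 56 mm wide, 12 mm high: the bar's ends stand out 6 mm each side.
- jaw_back (a point): Middle of the loose jaw's back face, the one to push, 35 mm above the worktop; moves with the jaw; axes as vice_seat (push toward +x to close). The jaw is a block 26 mm thick (x), 52 mm wide, from 20 to 50 mm above the worktop. Behind it is free down to the rails for 33 mm or more, then an end plate 34 mm high.
- mini_vice_jaw (a joint): Opening of the loose jaw, m: 0.028 = 42 mm between the jaws (fully open), 0 = 14 mm; about 0.006 with the bar nipped. Starts at 0.019 to 0.028. Slides with about 2 N friction and stays where left; the screw does not turn or drive it.
- syringe_center (a point): Middle of a bystander: clear adhesive syringe, 106 x 32 x 26 mm, lying on the worktop between rest and vice. Leave alone.
- tape_center (a point): Middle of a bystander: roll of tape, 68 mm across, 19 mm high, in front of the vice. Leave alone.
- coupling_center (a point): Middle of a bystander: brass coupling, 22 mm across, 25 mm high, standing at the front of the worktop. Leave alone.
- pincers_center (a point): Middle of a bystander: steel tweezers, 135 mm long, 10 mm high, lying along the front of the worktop. Leave alone.

How it is judged:
By the outcome, as a careful person would: the job done as asked, in the order asked, and still so for the second after the job is handed in, with the robot touching nothing.
It also fails if it takes over 61 s, if anything falls off the work surface, if the arm or the gripper's body presses on something with over 40 N, if the wrist force passes 120 N, or if a joint passes its speed limit or range.

## Working session

There is one attempt and no reset: what is moved stays moved. The work goes in short steps, Python scripts to look and compute and a tool call to move; the robot and the scene stay as the last step left them, time stands still between calls to the robot, and variables do not carry over. Pictures are saved under pics/ and viewed, and the job is handed in when it is done.

Besides the shell and the picture viewer there is one more tool, called after ">>>" as name(argument=value, ...), one argument or row to a line, values as JSON. carry_out: Moves the arm, as the interface text tells. Shift numbers are shares of 0.15 m and turn numbers shares of 90 degrees, none past 1 either way. Its arguments: {"type":"object","properties":{"xyz":{"type":"array"},"twist":{"type":"array"},"gripper":{"type":"array"},"newtons":{"type":"number"}},"required":["xyz","twist","gripper"]}

```bash
ls; mkdir -p pics
python3 - <<'E'
from station import sensors, viewer, ctrl
import cv2
print(sensors.read_state())
for n in ("scene","top"):
    cv2.imwrite(f"pics/{n}0.png",viewer.camera(n)); print(n,viewer.camera_params(n))
print(viewer.camera_params("wrist"))
E
```

```text
pics
{'clock': 0.0, 'joints': array([ 1.1134907 ,  0.41797048, -0.01031378,  1.61416228,  0.00474183,
        1.1107139 , -0.05302149]), 'qvel': array([-0.00216816,  0.00040509,  0.00096907,  0.00096171, -0.00145542,
        0.00053633,  0.00115237]), 'joint_torque': array([ 3.41997393e-04, -8.64468026e+01,  6.78989086e-01, -4.34901738e+01,
        1.91472948e-02,  7.45744386e-03,  1.02547389e-05]), 'eef_pos': array([ 0.25230013, -0.57143421,  0.23066742]), 'eef_rot': array([-3.14036763e+00,  1.24890077e-04,  4.15820862e-01]), 'contact_force': array([ 0.8238733 , -0.76607984,  0.05100291]), 'torque': array([-0.02071958,  0.03771247,  0.02143411]), 'finger_gap': 0.9993471896151727}
scene {'camera_matrix': array([[433.63227211,   0.        , 323.14341642],
       [  0.        , 433.63227211, 240.16052586],
       [  0.        ,   0.        ,   1.        ]]), 'R': array([[ 0.71610581, -0.69772751,  0.019204  ],
       [-0.38189393, -0.41468623, -0.82594937],
       [ 0.58425123,  0.58413325, -0.56341711]]), 't': array([-0.34830539,  0.23169937,  0.63147681])}
top {'camera_matrix': array
[... 188 characters left out ...]
 -0.02672982],
       [-0.99896518, -0.02678762, -0.03675584],
       [ 0.03601249,  0.0277232 , -0.99896673]]), 't': array([-0.0183109 ,  0.43965748,  0.88238899])}
{'camera_matrix': array([[371.64829954,   0.        , 317.54757179],
       [  0.        , 371.64829954, 238.03155638],
       [  0.        ,   0.        ,   1.        ]]), 'tool_from_camera': array([[-7.09009528e-04, -9.49819491e-01, -3.12797749e-01,
         8.06924673e-02],
       [ 9.99999729e-01, -7.34832792e-04, -3.53289874e-05,
         8.72916497e-04],
       [-1.96297882e-04, -3.12797689e-01,  9.49819755e-01,
        -1.42180316e-01],
       [ 0.00000000e+00,  0.00000000e+00,  0.00000000e+00,
         1.00000000e+00]])}
```

View pics/scene0.png

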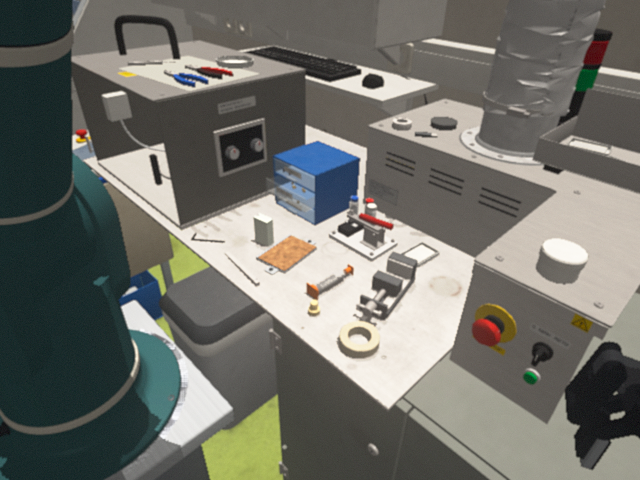

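View pics/top0.png

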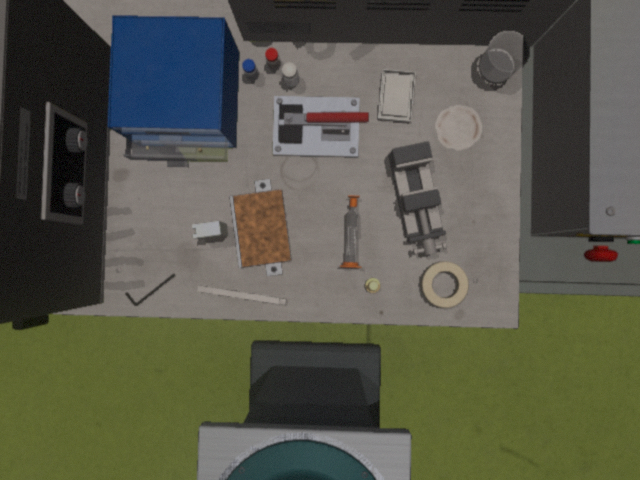

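The top view shows the bar at about (207,230), the rest at (262,229), the syringe at (351,232) and the vice from (412,155) to (430,245). The tape is at (444,285), the coupling at (373,285) and the tweezers at (240,296). I'll zoom in next.

Run:
```python
import cv2
a=cv2.imread("pics/top0.png")
c=a[170:300,180:310]; cv2.imwrite("pics/top0a.png",cv2.resize(c,None,fx=4.6,fy=4.6,interpolation=cv2.INTER_CUBIC))
c=a[130:270,370:470]; cv2.imwrite("pics/top0b.png",cv2.resize(c,None,fx=4.2,fy=4.2,interpolation=cv2.INTER_CUBIC))
a=cv2.imread("pics/scene0.png")
c=a[200:330,230:430]; cv2.imwrite("pics/sc0a.png",cv2.resize(c,None,fx=4,fy=4,interpolation=cv2.INTER_CUBIC))
```

```text
(no output)
```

View pics/top0a.png

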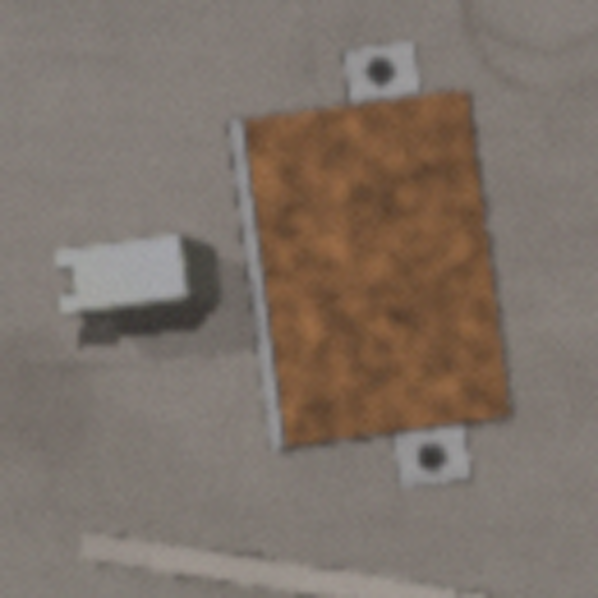

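View pics/top0b.png

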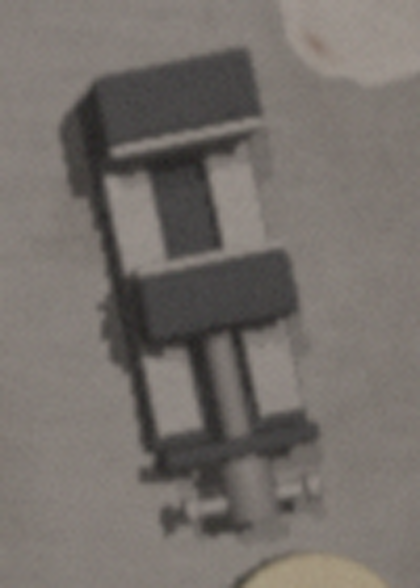

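View pics/sc0a.png

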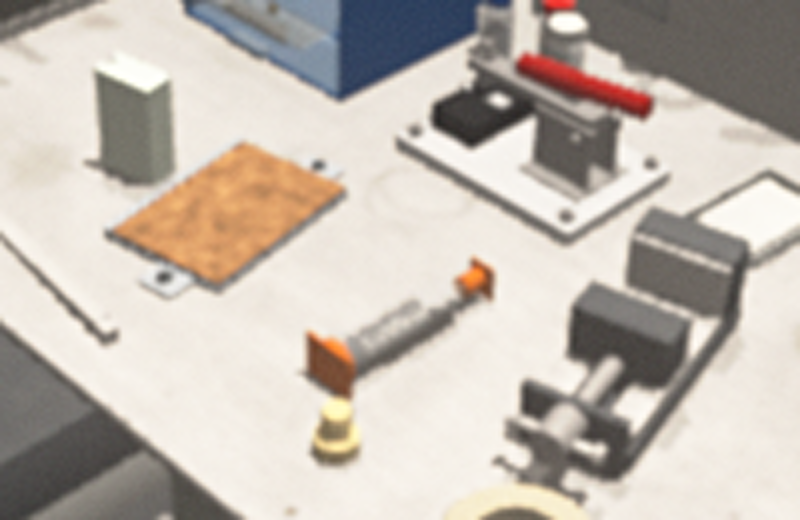

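```bash
cat > h.py <<'E'
import numpy as np, cv2
from station import sensors, viewer, ctrl
from scipy.spatial.transform import Rotation as Ro
def ray(name,uv,st=None):
    p=viewer.camera_params(name);K=p["camera_matrix"]
    uv=np.asarray(uv,float)
    if name=="wrist":
        d=(uv-K[:2,2])/K[0,0]; r=np.hypot(*d); c=np.array([*(d/r*np.sin(r)),np.cos(r)]) if r>0 else np.array([0,0,1.])
        T=p["tool_from_camera"]; R=Ro.from_euler("xyz",st["eef_rot"]).as_matrix()
        return R@T[:3,3]+st["eef_pos"], R@T[:3,:3]@c
    c=np.linalg.solve(K,[*uv,1]); return -p["R"].T@p["t"], p["R"].T@c
def onz(name,uv,z,st=None):
    o,d=ray(name,uv,st); return o+d*(z-o[2])/d[2]
def proj(name,X,st=None):
    p=viewer.camera_params(name);K=p["camera_matrix"]
    if name=="wrist":
        T=p["tool_from_camera"]; R=Ro.from_euler("xyz",st["eef_rot"]).as_matrix()
        c=T[:3,:3].T@(R.T@(np.asarray(X)-st["eef_pos"])-T[:3,3]); th=np.arctan2(np.hypot(*c[:2]),c[2]); u=c[:2]/np.hypot(*c[:2])*th
        return K[:2,:2]@u+K[:2,2]
    c=p["R"]@X+p["t"]; return (K@c/c[2])[:2]
E
python3 - <<'E'
from h import *
np.set_printoptions(precision=4,suppress=True)
def A(x,y,z): return onz("top",((x+.5)/4.6-.5+180,(y+.5)/4.6-.5+170),z)
def B(x,y,z): return onz("top",((x+.5)/4.2-.5+370,(y+.5)/4.2-.5+130),z)
for n,f,z,l in [("bar",A,.064,[(57,250),(182,235),(188,298),(63,312)]),("rest",A,.008,[(232,119),(470,92),(512,415),(277,448)]),
 ("fix",B,.05,[(97,92),(248,48),(262,122),(110,158)]),("loose",B,.05,[(135,274),(290,248),(298,308),(150,340)])]:
    P=np.array([f(*p,z) for p in l]); print(n);print(P, P.mean(0)); print(np.linalg.norm(P-np.roll(P,-1,0),axis=1)); D=np.roll(P,-1,0)-P; print(np.degrees(np.arctan2(D[:,1],D[:,0])))
E
```

```text
bar
[[0.45   0.163  0.064 ]
 [0.4556 0.1245 0.064 ]
 [0.4363 0.122  0.064 ]
 [0.431  0.1604 0.064 ]] [0.4432 0.1425 0.064 ]
[0.0388 0.0195 0.0388 0.0192]
[ -81.674  -172.6226   97.9042    7.5691]
rest
[[0.4973 0.1198 0.008 ]
 [0.5081 0.0419 0.008 ]
 [0.4029 0.025  0.008 ]
 [0.39   0.1015 0.008 ]] [0.4496 0.0721 0.008 ]
[0.0787 0.1066 0.0775 0.1088]
[ -82.096  -170.9076   99.5763    9.673 ]
fix
[[ 0.562  -0.1189  0.05  ]
 [ 0.5782 -0.1698  0.05  ]
 [ 0.553  -0.175   0.05  ]
 [ 0.5395 -0.1238  0.05  ]] [ 0.5582 -0.1469  0.05  ]
[0.0534 0.0258 0.053  0.023 ]
[ -72.2962 -168.2201  104.787    12.3529]
loose
[[ 0.5001 -0.1332  0.05  ]
 [ 0.5103 -0.1853  0.05  ]
 [ 0.4899 -0.1884  0.05  ]
 [ 0.4778 -0.1387  0.05  ]] [ 0.4945 -0.1614  0.05  ]
[0.0531 0.0206 0.0512 0.023 ]
[ -78.9873 -171.3205  103.7341   14.0036]
```

```bash
cat >> h.py <<'E'
def plan(targets,base=None):
    """targets list of (xyz, yaw_deg) tool down; base commanded pose(xyz, R)"""
    s=sensors.read_state(); p=s["eef_pos"];R=Ro.from_euler("xyz",s["eef_rot"])
    if base: p=np.array(base[0]);R=Ro.from_euler("xyz",[np.pi,0,np.radians(base[1])])
    for x,yaw in targets:
        d=R.inv().apply(np.array(x)-p)/.15; w=(R.inv()*Ro.from_euler("xyz",[np.pi,0,np.radians(yaw)])).as_rotvec()/(np.pi/2)
        print("xyz",d.round(3),"twist",w.round(3))
def st():
    s=sensors.read_state(); print(round(s["clock"],2),s["eef_pos"].round(4),np.degrees(s["eef_rot"]).round(2),"F",s["contact_force"].round(1),"gap",round(s["finger_gap"]*85.4,1))
E
python3 -c "
from h import *
plan([((.33,-.44,.23),13)])
plan([((.45,-.18,.23),13)],((.33,-.44,.23),13))"
```

```text
xyz [ 0.827 -0.593  0.006] twist [-0.001  0.     0.12 ]
xyz [ 1.169 -1.509 -0.   ] twist [0. 0. 0.]
```

>>> carry_out(
  xyz=[
    [0.3,-0.2,0],
    [0.6,-0.4,0],
    [0.83,-0.6,0],
  ],
  twist=[
    [0,0,0.05],
    [0,0,0.1],
    [0,0,0.12],
  ],
  gripper=[85,85,85],
)

```text
clock: 0.4
eef_pos: [0.3291, -0.4408, 0.2308]
eef_rot: [-3.141, 0.0, 0.224]
contact_force: [1.2, -0.1, -0.4]
finger_gap: 0.996
```

>>> carry_out(
  xyz=[
    [0.25,-0.3,0],
    [0.5,-0.6,0],
    [0.8,-0.9,0],
    [0.8,-1,0],
  ],
  twist=[
    [0,0,0],
    [0,0,0],
    [0,0,0],
    [0,0,0],
  ],
  gripper=[85,85,85,85],
)

```text
clock: 0.8
eef_pos: [0.4127, -0.2669, 0.2312]
eef_rot: [-3.141, -0.0, 0.229]
contact_force: [0.2, -0.7, 0.2]
finger_gap: 0.993
```

>>> carry_out(
  xyz=[
    [0.2,-0.3,0],
    [0.3,-0.5,0],
    [0.3,-0.5,0],
    [0.3,-0.5,0],
  ],
  twist=[
    [0,0,0],
    [0,0,0],
    [0,0,0],
    [0,0,0],
  ],
  gripper=[85,85,85,85],
)

```text
clock: 1.2
eef_pos: [0.4384, -0.1857, 0.2312]
eef_rot: [-3.141, 0.0, 0.229]
contact_force: [0.6, -0.0, 0.4]
finger_gap: 0.996
```

Run:
```python
from h import *
st(); s=sensors.read_state(); a=viewer.camera("wrist"); cv2.imwrite("pics/w1.png",a)
import pickle; pickle.dump(s,open("w1.pkl","wb"))
```

```text
1.2 [ 0.4384 -0.1857  0.2312] [-1.7999e+02  2.0000e-02  1.3110e+01] F [ 0.6 -0.   0.4] gap 85.0
```

View pics/w1.png

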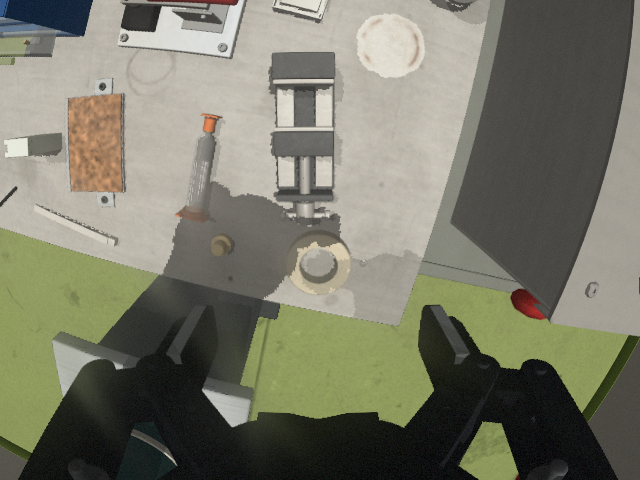

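The wrist view shows the vice upright at columns 272-336, with the fixed jaw's front near row 80 and the loose jaw at rows 128-156. That confirms the tool yaw is close to the vice yaw.

Run:
```python
import cv2
a=cv2.imread("pics/w1.png")
c=a[40:230,230:380]; cv2.imwrite("pics/w1a.png",cv2.resize(c,None,fx=3.1,fy=3.1,interpolation=cv2.INTER_CUBIC)[:600])
c=cv2.resize(a[45:115,262:347],None,fx=8,fy=8,interpolation=cv2.INTER_CUBIC);cv2.imwrite("pics/w1b.png",c)
c=cv2.resize(a[115:185,262:347],None,fx=8,fy=8,interpolation=cv2.INTER_CUBIC);cv2.imwrite("pics/w1c.png",c)
```

```text
(no output)
```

View pics/w1b.png

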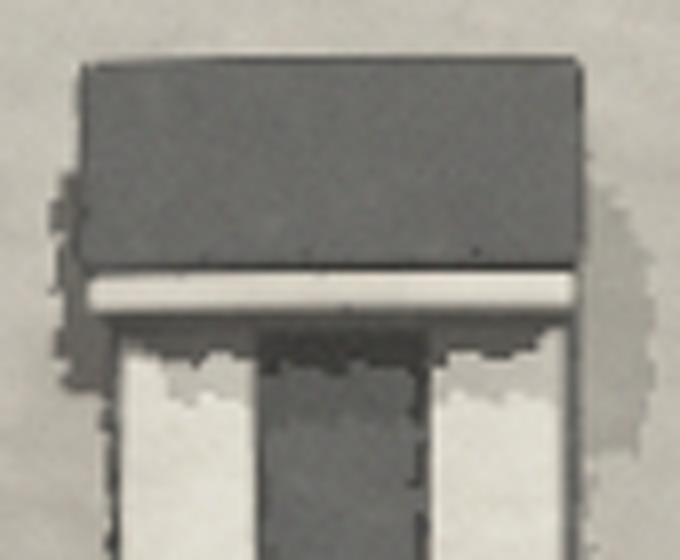

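View pics/w1c.png

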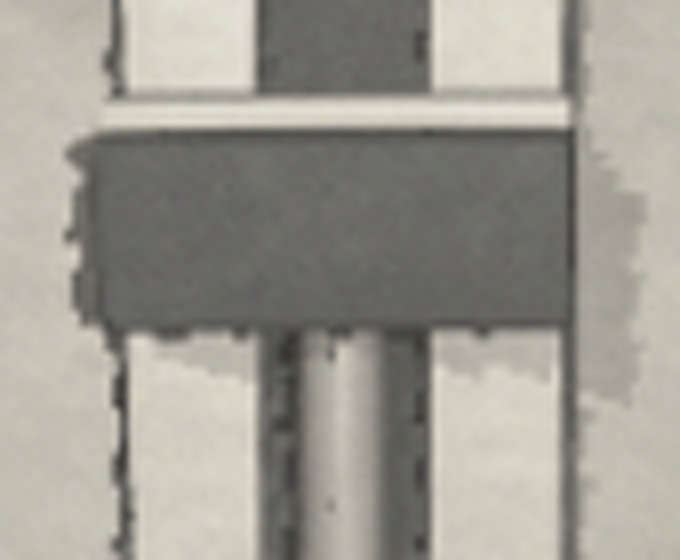

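Run:
```python
from h import *
import pickle; s=pickle.load(open("w1.pkl","rb"))
np.set_printoptions(precision=4,suppress=True)
yaw=np.radians(13.1); ex=np.array([np.cos(yaw),np.sin(yaw)]); ey=np.array([-ex[1],ex[0]])
def B(x,y,z,r0): return onz("wrist",((x+.5)/8-.5+262,(y+.5)/8-.5+r0),z,s)
for n,r0,l in [("fix",45,[(80,62),(580,60),(580,264),(82,266),(88,312),(573,312)]),("loose",115,[(105,97),(572,97),(572,130),(105,130),(103,328),(575,328)])]:
  for p in l:
    X=B(*p,.05,r0); print(n,p,X[:2],"along",X[:2]@ex,"lat",X[:2]@ey)
# rest & bar rough, vice pts onto scene
```

```text
fix (80, 62) [ 0.567  -0.1164] along 0.5258586307620178 lat -0.24185217176548457
fix (580, 60) [ 0.5786 -0.1683] along 0.5253476590810974 lat -0.29506062188058635
fix (580, 264) [ 0.5564 -0.1735] along 0.5026475211502909 lat -0.29505817797455536
fix (82, 266) [ 0.5448 -0.1217] along 0.5030532906783385 lat -0.24203293622432365
fix (88, 312) [ 0.54   -0.1235] along 0.4979480000853982 lat -0.24265402306733455
fix (573, 312) [ 0.5511 -0.1739] along 0.497357189826765 lat -0.2943197236056255
loose (105, 97) [ 0.5035 -0.1335] along 0.460109528088164 lat -0.24411950630413623
loose (572, 97) [ 0.5145 -0.1825] along 0.45971656472311145 lat -0.2943197981979322
loose (572, 130) [ 0.511  -0.1833] along 0.4561237102260775 lat -0.2943362497086398
loose (105, 130) [ 0.4999 -0.1342] along 0.4565037314500665 lat -0.24406730478319472
loose (103, 328) [ 0.4787 -0.1386] along 0.4347915917600468 lat -0.24346863397698873
loose (575, 328) [ 0.49   -0.1886] along 0.434487083447902 lat -0.2947842162861539
```

```bash
python3 -c "
from h import *
plan([((.438,-.04,.23),9.4)])
plan([((.438,.1,.23),9.4)],((.438,-.04,.23),9.4))"
```

```text
xyz [ 0.219 -0.953  0.008] twist [0.   0.   0.04]
xyz [ 0.152 -0.921 -0.   ] twist [0. 0. 0.]
```

>>> carry_out(
  xyz=[
    [0.06,-0.3,0],
    [0.12,-0.6,0],
    [0.22,-0.95,0],
  ],
  twist=[
    [0,0,0.01],
    [0,0,0.03],
    [0,0,0.04],
  ],
  gripper=[50,20,0],
)

```text
clock: 1.55
eef_pos: [0.4376, -0.0447, 0.2312]
eef_rot: [3.141, 0.0, 0.159]
contact_force: [1.6, -0.9, -0.5]
finger_gap: 0.508
```

>>> carry_out(
  xyz=[
    [0.05,-0.3,0],
    [0.1,-0.6,0],
    [0.15,-0.9,0],
    [0.15,-0.92,0],
    [0.15,-0.92,0],
  ],
  twist=[
    [0,0,0],
    [0,0,0],
    [0,0,0],
    [0,0,0],
    [0,0,0],
  ],
  gripper=[0,0,0,0,0],
)

```text
clock: 2.05
eef_pos: [0.4379, 0.0952, 0.2311]
eef_rot: [-3.141, 0.0, 0.165]
contact_force: [-0.4, -0.5, 0.2]
finger_gap: -0.002
```

Run:
```python
from h import *
st(); s=sensors.read_state(); a=viewer.camera("wrist"); cv2.imwrite("pics/w2.png",a)
import pickle; pickle.dump(s,open("w2.pkl","wb"))
plan([((.434,.2,.22),9.4)])
```

```text
2.05 [0.4379 0.0952 0.2311] [-1.7999e+02  3.0000e-02  9.4400e+00] F [-0.4 -0.5  0.2] gap -0.2
xyz [ 0.089 -0.701  0.074] twist [ 0.     0.    -0.001]
```

View pics/w2.png

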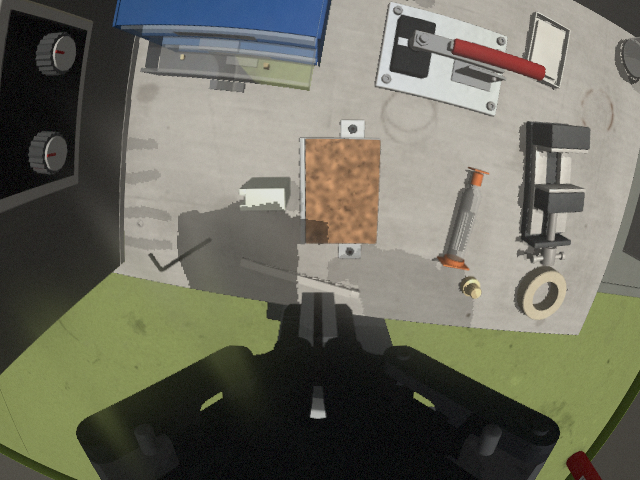

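This view shows the bar at about (265,193), the rest's cork spanning (302-380, 138-244), and the shut fingers at (318,310). I'll zoom to refine.

Run:
```python
import cv2
a=cv2.imread("pics/w2.png")
cv2.imwrite("pics/w2a.png",cv2.resize(a[120:260,230:390],None,fx=4,fy=4,interpolation=cv2.INTER_CUBIC))
```

```text
(no output)
```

View pics/w2a.png

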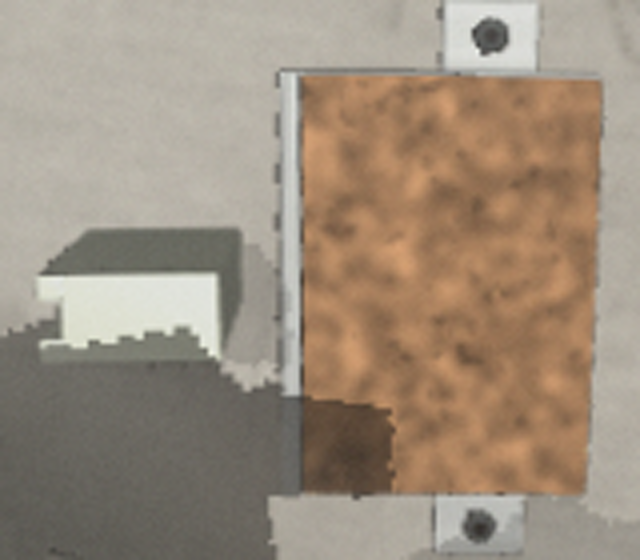

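Run:
```python
from h import *
import pickle; s=pickle.load(open("w2.pkl","rb"))
np.set_printoptions(precision=4,suppress=True)
def B(x,y,z): return onz("wrist",((x+.5)/4-.5+230,(y+.5)/4-.5+120),z,s)
for n,z,l in [("bar",.064,[(38,275),(218,272),(220,360),(40,360)]),("rest",.008,[(280,72),(602,80),(586,494),(285,492)])]:
    P=np.array([B(*p,z) for p in l]); D=np.roll(P,-1,0)-P
    print(n,P,P.mean(0),np.linalg.norm(D,axis=1),np.degrees(np.arctan2(D[:,1],D[:,0])))
```

```text
bar [[0.4505 0.1646 0.064 ]
 [0.457  0.1262 0.064 ]
 [0.438  0.1231 0.064 ]
 [0.4319 0.162  0.064 ]] [0.4443 0.144  0.064 ] [0.0389 0.0192 0.0394 0.0188] [ -80.4229 -170.5778   98.9548    7.7554]
rest [[0.4977 0.122  0.008 ]
 [0.5094 0.044  0.008 ]
 [0.4035 0.0265 0.008 ]
 [0.3913 0.1043 0.008 ]] [0.4505 0.0742 0.008 ] [0.0789 0.1073 0.0787 0.1079] [ -81.4213 -170.6063   98.9707    9.4529]
```

Run:
```python
from h import *
plan([((.4353,.1973,.2),9.0)])
```

```text
xyz [ 0.094 -0.681  0.207] twist [0.    0.    0.004]
```

>>> carry_out(
  xyz=[
    [0.03,-0.25,0],
    [0.06,-0.5,0.1],
    [0.09,-0.68,0.2],
    [0.09,-0.68,0.2],
  ],
  twist=[
    [0,0,0],
    [0,0,0],
    [0,0,0.004],
    [0,0,0.004],
  ],
  gripper=[0,0,0,0],
)

```text
clock: 2.5
eef_pos: [0.4339, 0.1993, 0.1997]
eef_rot: [-3.141, 0.002, 0.159]
contact_force: [0.1, -1.3, 0.4]
finger_gap: -0.001
```

>>> carry_out(
  xyz=[
    [0,0,0.25],
    [0,0,0.5],
    [0,0,0.75],
    [0,0,0.95],
    [0,0,0.99],
    [0,0,0.99],
  ],
  twist=[
    [0,0,0],
    [0,0,0],
    [0,0,0],
    [0,0,0],
    [0,0,0],
    [0,0,0],
  ],
  gripper=[0,0,0,0,0,0],
)

```text
clock: 3.1
eef_pos: [0.4346, 0.1969, 0.0527]
eef_rot: [3.141, 0.001, 0.156]
contact_force: [-0.7, -0.3, -0.4]
finger_gap: -0.006
```

Run:
```python
from h import *
st(); cv2.imwrite("pics/s3.png",cv2.resize(viewer.camera("scene")[170:290,210:330],None,fx=5,fy=5,interpolation=cv2.INTER_CUBIC))
cv2.imwrite("pics/w3.png",viewer.camera("wrist"))
```

```text
3.1 [0.4346 0.1969 0.0527] [1.7996e+02 8.0000e-02 8.9700e+00] F [-0.7 -0.3 -0.4] gap -0.5
```

View pics/s3.png

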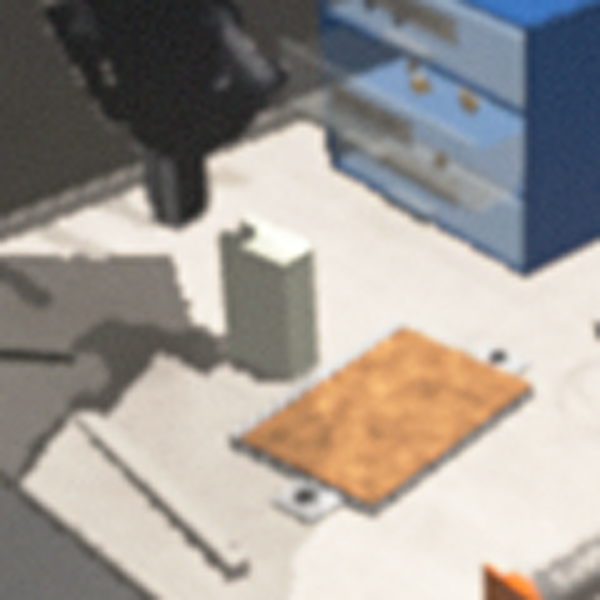

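View pics/w3.png

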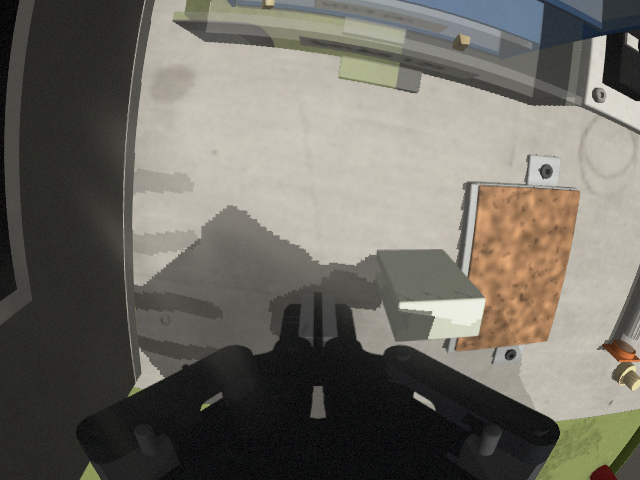

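>>> carry_out(
  xyz=[
    [0,0.06,0],
    [0,0.11,0],
    [0,0.13,0],
    [0,0.15,0],
    [0,0.17,0],
    [0,0.19,0],
    [0,0.21,0],
    [0,0.23,0],
    [0,0.25,0],
  ],
  twist=[
    [0,0,0],
    [0,0,0],
    [0,0,0],
    [0,0,0],
    [0,0,0],
    [0,0,0],
    [0,0,0],
    [0,0,0],
    [0,0,0],
  ],
  gripper=[0,0,0,0,0,0,0,0,0],
)

```text
clock: 4.1
eef_pos: [0.4402, 0.1608, 0.0527]
eef_rot: [3.142, 0.0, 0.158]
contact_force: [1.1, 0.6, 0.1]
finger_gap: -0.002
```

Run:
```python
from h import *
st(); cv2.imwrite("pics/s4.png",cv2.resize(viewer.camera("scene")[170:290,210:330],None,fx=5,fy=5,interpolation=cv2.INTER_CUBIC))
cv2.imwrite("pics/w4.png",viewer.camera("wrist"))
```

```text
4.1 [0.4402 0.1608 0.0527] [1.80e+02 2.00e-02 9.06e+00] F [1.1 0.6 0.1] gap -0.1
```

View pics/s4.png

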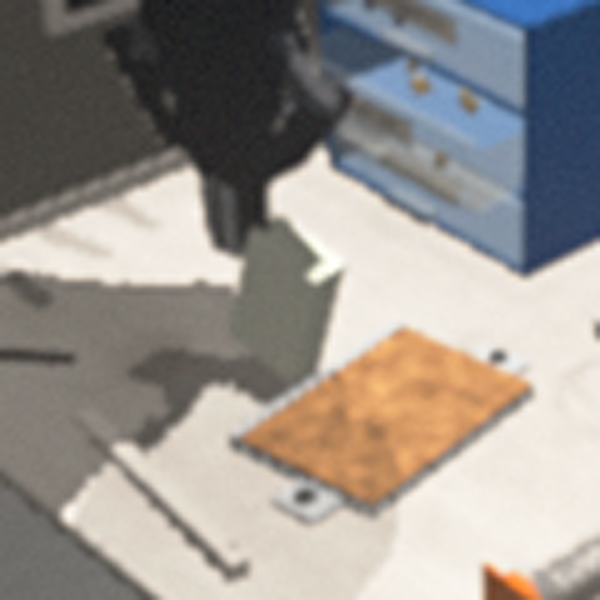

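View pics/w4.png

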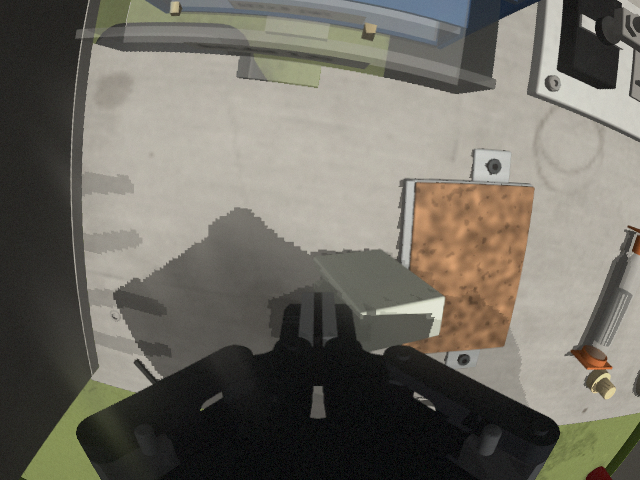

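Run:
```python
from h import *
import pickle
a=cv2.imread("pics/s4.png"); w=cv2.imread("pics/w4.png"); s=sensors.read_state()
d=np.array([.156,-.988,0]); n=np.array([.988,.156,0])
e=np.array([.444,.112,0])
f=np.array([.4468,.1237,0])
for g,col in [(0.0,(0,0,255)),(-.011,(255,0,0)),(-.0055,(0,200,0))]:
  for k in (-.01,.01):
    for z in (0,):
      p=f+d*(.011+g)+n*k
      q=(proj("scene",p)-[210,170]+.5)*5; cv2.circle(a,tuple(int(v) for v in q),3,col,-1)
      q=proj("wrist",p,s); print(g,k,q); cv2.circle(w,tuple(int(v) for v in q),1,col,-1)
cv2.imwrite("pics/s4b.png",a[150:450,150:450].repeat(2,0).repeat(2,1)); cv2.imwrite("pics/w4b.png",cv2.resize(w[220:370,290:460],None,fx=4,fy=4,interpolation=cv2.INTER_CUBIC))
```

```text
0.0 -0.01 [399.03764764 280.16201963]
0.0 0.01 [401.76844789 248.05804911]
-0.011 -0.01 [380.66850182 280.43491338]
-0.011 0.01 [382.81608739 248.12509369]
-0.0055 -0.01 [389.89779971 280.30662743]
-0.0055 0.01 [392.34164443 248.09364042]
```

View pics/s4b.png

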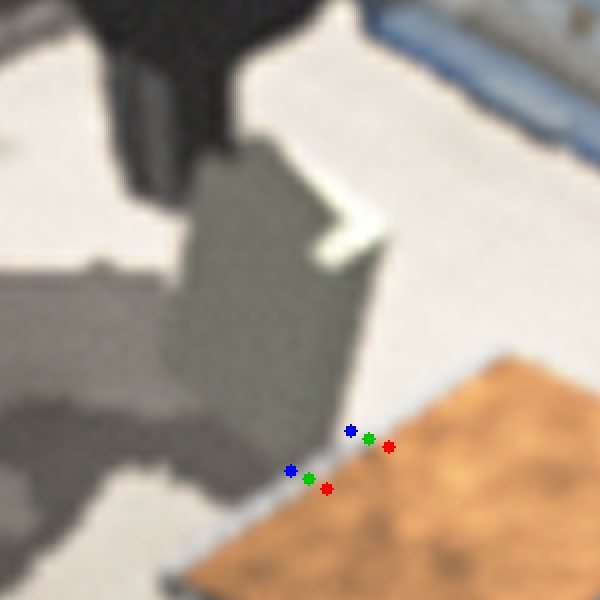

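View pics/w4b.png

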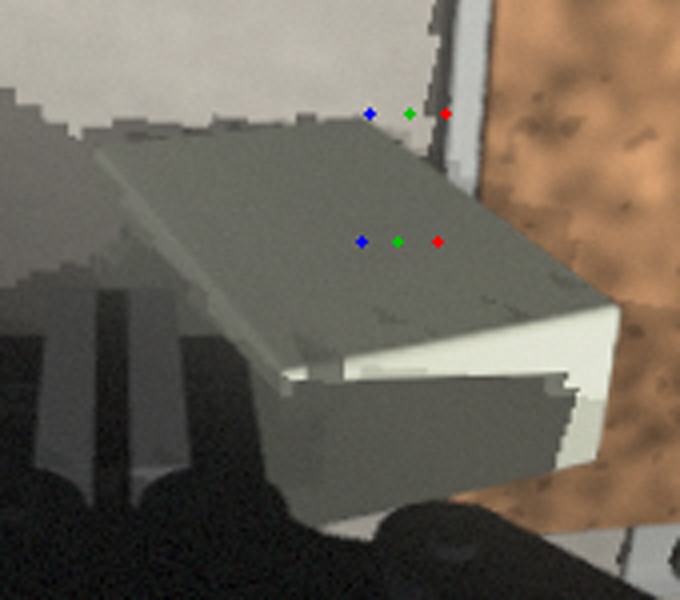

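The bar pivots about its foot in place. Its foot corner in the wrist image sits on the old-position marker, about 11 mm short of the edge. I'll ease it back upright, slide its foot up to the edge with a low push, then tip it with a high push.

>>> carry_out(
  xyz=[
    [0,-0.02,0],
    [0,-0.04,0],
    [0,-0.055,0],
    [0,-0.065,0],
    [0,-0.075,0],
    [0,-0.085,0],
    [0,-0.095,0],
    [0,-0.105,0],
    [0,-0.12,0],
    [0,-0.15,0],
    [0,-0.17,0],
    [0,-0.17,0],
  ],
  twist=[
    [0,0,0],
    [0,0,0],
    [0,0,0],
    [0,0,0],
    [0,0,0],
    [0,0,0],
    [0,0,0],
    [0,0,0],
    [0,0,0],
    [0,0,0],
    [0,0,0],
    [0,0,0],
  ],
  gripper=[0,0,0,0,0,0,0,0,0,0,0,0],
)

```text
clock: 5.4
eef_pos: [0.4361, 0.1869, 0.0528]
eef_rot: [-3.141, -0.0, 0.159]
contact_force: [0.9, -0.4, -0.2]
finger_gap: 0.0
```

>>> carry_out(
  xyz=[
    [0,0,0.1],
    [0,0,0.2],
    [0,0,0.22],
    [0,0.04,0.22],
    [0,0.07,0.22],
    [0,0.085,0.22],
    [0,0.1,0.22],
    [0,0.11,0.22],
    [0,0.12,0.22],
    [0,0.125,0.22],
  ],
  twist=[
    [0,0,0],
    [0,0,0],
    [0,0,0],
    [0,0,0],
    [0,0,0],
    [0,0,0],
    [0,0,0],
    [0,0,0],
    [0,0,0],
    [0,0,0],
  ],
  gripper=[0,0,0,0,0,0,0,0,0,0],
)

```text
clock: 6.4
eef_pos: [0.4441, 0.1738, 0.0241]
eef_rot: [-3.135, -0.013, 0.162]
contact_force: [-0.3, 24.7, 66.3]
finger_gap: 0.003
```

Run:
```python
from h import *
st(); cv2.imwrite("pics/s5.png",cv2.resize(viewer.camera("scene")[190:280,230:330],None,fx=6,fy=6,interpolation=cv2.INTER_CUBIC))
cv2.imwrite("pics/w5.png",cv2.resize(viewer.camera("wrist")[180:380,260:500],None,fx=3,fy=3,interpolation=cv2.INTER_CUBIC))
```

```text
6.4 [0.4441 0.1738 0.0241] [-179.65   -0.74    9.3 ] F [-0.3 24.7 66.3] gap 0.2
```

View pics/s5.png

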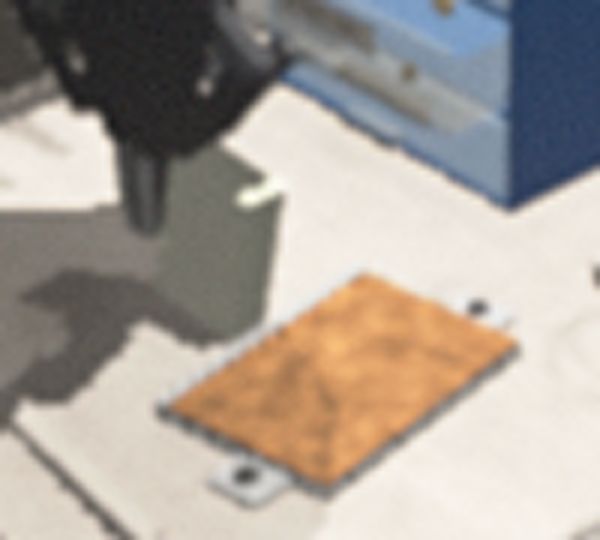

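View pics/w5.png

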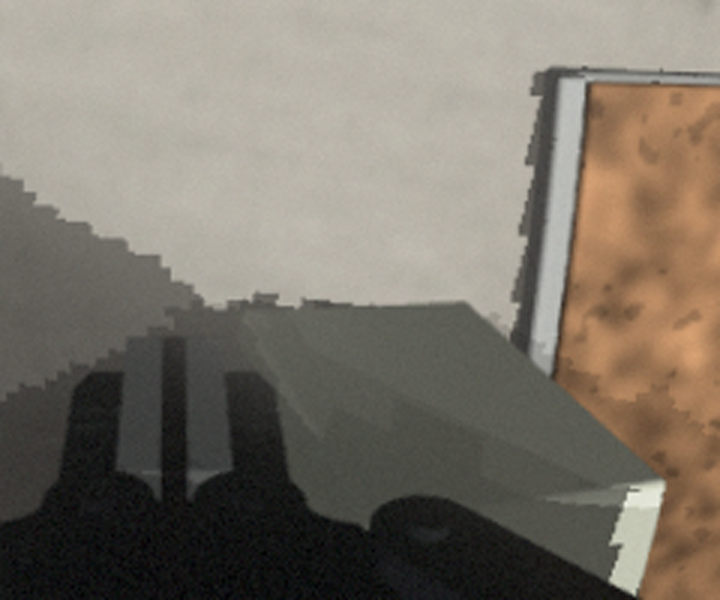

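The low push caught: contact force reads 66 N upward, so the knuckle above the finger is bearing on the bar's top. I'm backing off the way I came.

>>> carry_out(
  xyz=[
    [0,-0.03,-0.02],
    [0,-0.06,-0.03],
    [0,-0.1,-0.04],
    [0,-0.15,-0.06],
    [0,-0.18,-0.1],
    [0,-0.18,-0.2],
  ],
  twist=[
    [0,0,0],
    [0,0,0],
    [0,0,0],
    [0,0,0],
    [0,0,0],
    [0,0,0],
  ],
  gripper=[0,0,0,0,0,0],
)

```text
clock: 7.1
eef_pos: [0.4341, 0.1951, 0.0496]
eef_rot: [-3.142, 0.002, 0.159]
contact_force: [-0.3, 0.5, 0.1]
finger_gap: 0.003
```

Run:
```python
from h import *
st(); cv2.imwrite("pics/s6.png",cv2.resize(viewer.camera("scene")[190:280,230:330],None,fx=6,fy=6,interpolation=cv2.INTER_CUBIC))
cv2.imwrite("pics/w6.png",viewer.camera("wrist"))
```

```text
7.1 [0.4341 0.1951 0.0496] [-1.80e+02  1.10e-01  9.12e+00] F [-0.3  0.5  0.1] gap 0.3
```

View pics/s6.png

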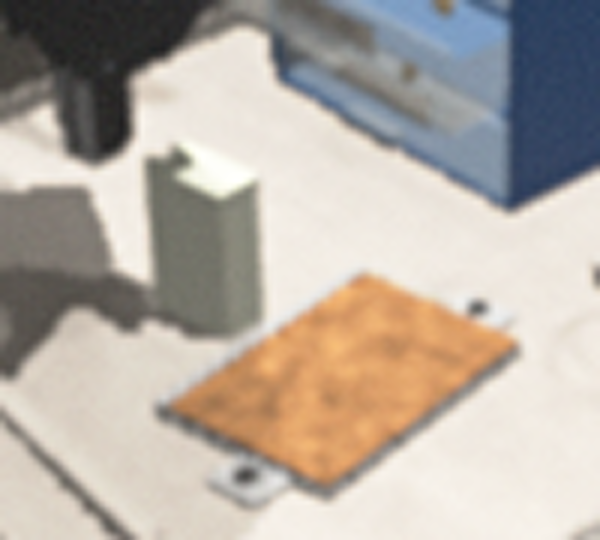

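View pics/w6.png

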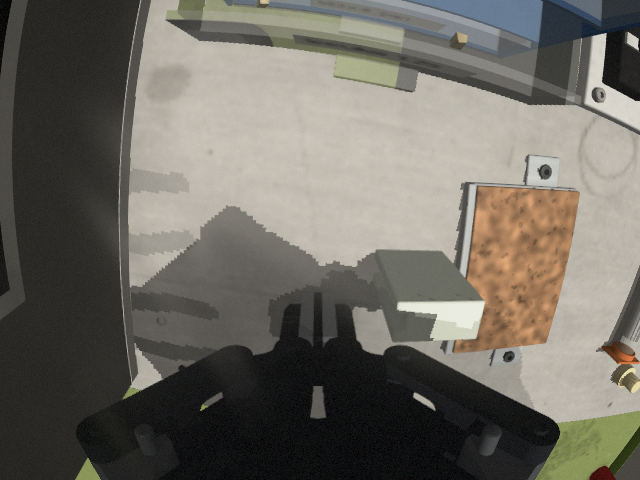

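>>> carry_out(
  xyz=[
    [0,0.06,-0.02],
    [0,0.12,-0.02],
    [0,0.14,-0.02],
    [0,0.16,-0.02],
    [0,0.18,-0.02],
    [0,0.2,-0.02],
    [0,0.22,-0.02],
    [0,0.24,-0.02],
    [0,0.26,-0.02],
    [0,0.28,-0.02],
    [0,0.295,-0.02],
    [0,0.31,-0.02],
  ],
  twist=[
    [0,0,0],
    [0,0,0],
    [0,0,0],
    [0,0,0],
    [0,0,0],
    [0,0,0],
    [0,0,0],
    [0,0,0],
    [0,0,0],
    [0,0,0],
    [0,0,0],
    [0,0,0],
  ],
  gripper=[0,0,0,0,0,0,0,0,0,0,0,0],
)

```text
clock: 8.4
eef_pos: [0.4423, 0.1484, 0.0528]
eef_rot: [-3.142, 0.0, 0.158]
contact_force: [0.0, 0.4, 0.1]
finger_gap: -0.004
```

Run:
```python
from h import *
st(); cv2.imwrite("pics/s7.png",cv2.resize(viewer.camera("scene")[190:280,230:330],None,fx=6,fy=6,interpolation=cv2.INTER_CUBIC))
cv2.imwrite("pics/w7.png",viewer.camera("wrist"))
```

```text
8.4 [0.4423 0.1484 0.0528] [-180.      0.      9.06] F [0.  0.4 0.1] gap -0.3
```

View pics/s7.png

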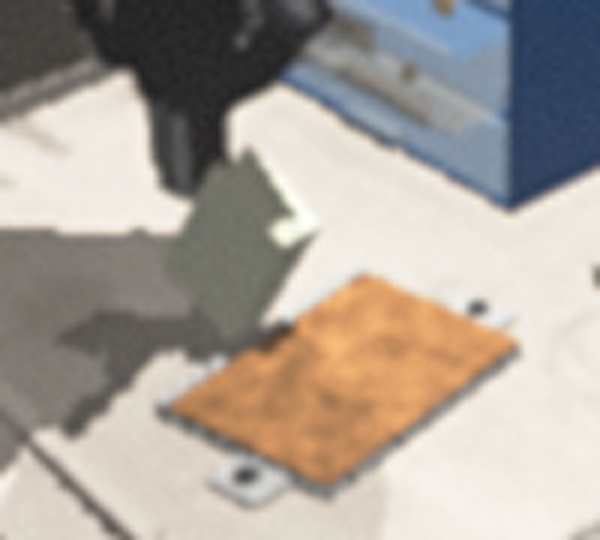

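View pics/w7.png

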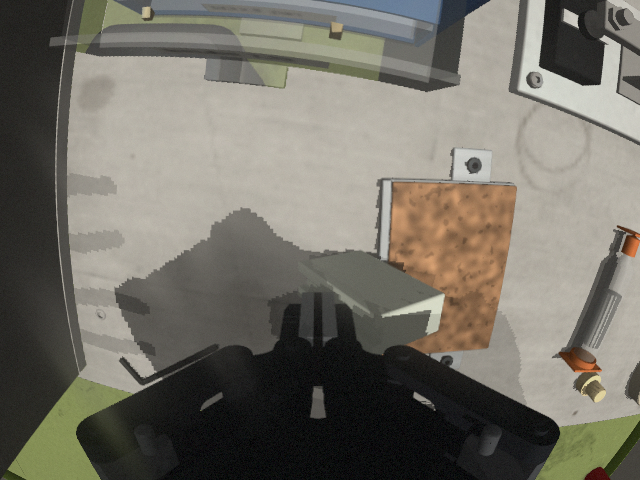

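The scene view shows the bar leaning roughly 25-30° with its foot close to the edge and contact forces near zero. I'll continue slowly.

>>> carry_out(
  xyz=[
    [0,0.015,0],
    [0,0.03,0],
    [0,0.045,0],
    [0,0.06,0],
    [0,0.075,0],
    [0,0.09,0],
    [0,0.1,0],
    [0,0.11,0],
    [0,0.12,0],
    [0,0.12,0],
    [0,0.12,0],
    [0,0.12,0],
  ],
  twist=[
    [0,0,0],
    [0,0,0],
    [0,0,0],
    [0,0,0],
    [0,0,0],
    [0,0,0],
    [0,0,0],
    [0,0,0],
    [0,0,0],
    [0,0,0],
    [0,0,0],
    [0,0,0],
  ],
  gripper=[0,0,0,0,0,0,0,0,0,0,0,0],
)

```text
clock: 9.7
eef_pos: [0.4451, 0.1309, 0.0528]
eef_rot: [-3.141, 0.0, 0.158]
contact_force: [-0.0, 0.2, 0.8]
finger_gap: 0.001
```

Run:
```python
from h import *
st(); cv2.imwrite("pics/s8.png",cv2.resize(viewer.camera("scene")[190:280,230:330],None,fx=6,fy=6,interpolation=cv2.INTER_CUBIC))
cv2.imwrite("pics/w8.png",viewer.camera("wrist"))
```

```text
9.7 [0.4451 0.1309 0.0528] [-179.99    0.      9.07] F [-0.   0.2  0.8] gap 0.1
```

View pics/s8.png

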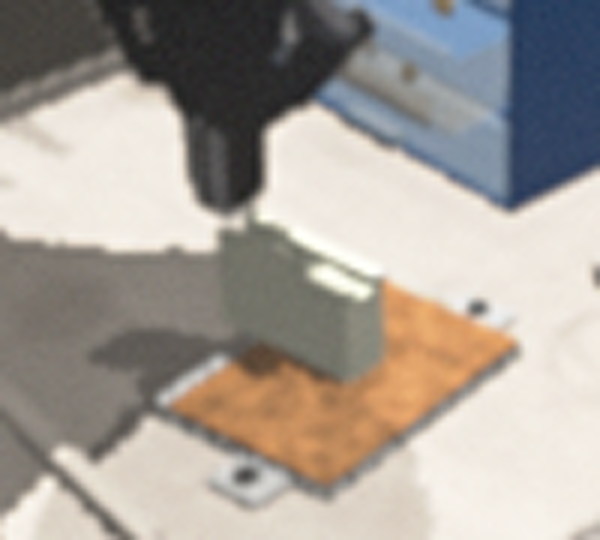

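View pics/w8.png

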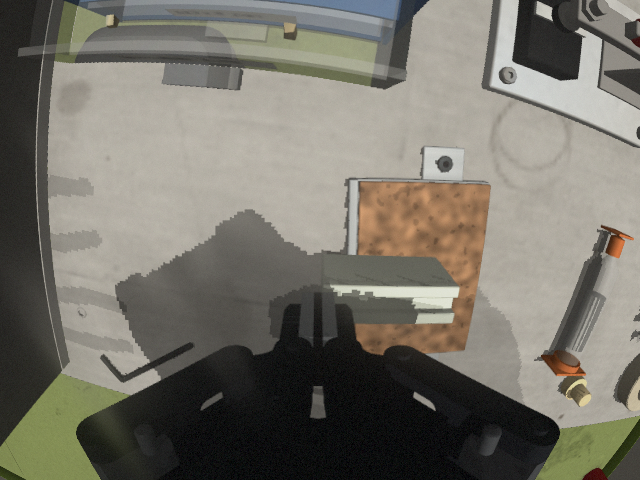

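The bar now lies flat on the cork with its slot up. I'll lift clear, open the gripper and measure it.

>>> carry_out(
  xyz=[
    [0,0,-0.2],
    [0,0,-0.5],
    [-0.1,0.1,-0.8],
    [-0.3,0.3,-0.95],
    [-0.3,0.3,-0.95],
    [-0.3,0.3,-0.95],
  ],
  twist=[
    [0,0,0],
    [0,0,0],
    [0,0,0],
    [0,0,0],
    [0,0,0],
    [0,0,0],
  ],
  gripper=[0,30,60,85,85,85],
)

```text
clock: 10.4
eef_pos: [0.408, 0.0787, 0.1959]
eef_rot: [3.141, -0.002, 0.157]
contact_force: [0.7, -0.2, -0.6]
finger_gap: 0.849
```

Run:
```python
from h import *
st(); s=sensors.read_state(); a=viewer.camera("wrist"); t=viewer.camera("top")
import pickle; pickle.dump(s,open("w9.pkl","wb"))
cv2.imwrite("pics/w9.png",a);cv2.imwrite("pics/t9.png",t)
u=proj("wrist",np.array([.449,.09,.048]),s); print(u)
x,y=[int(v) for v in u]; x0,y0=max(x-50,0),max(y-40,0); print(x0,y0)
cv2.imwrite("pics/w9a.png",cv2.resize(a[y0:y0+90,x0:x0+110],None,fx=6,fy=6,interpolation=cv2.INTER_CUBIC))
```

```text
10.4 [0.408  0.0787 0.1959] [ 1.7995e+02 -1.0000e-01  8.9700e+00] F [ 0.7 -0.2 -0.6] gap 72.5
[310.23898763 169.31458053]
260 129
```

View pics/w9a.png

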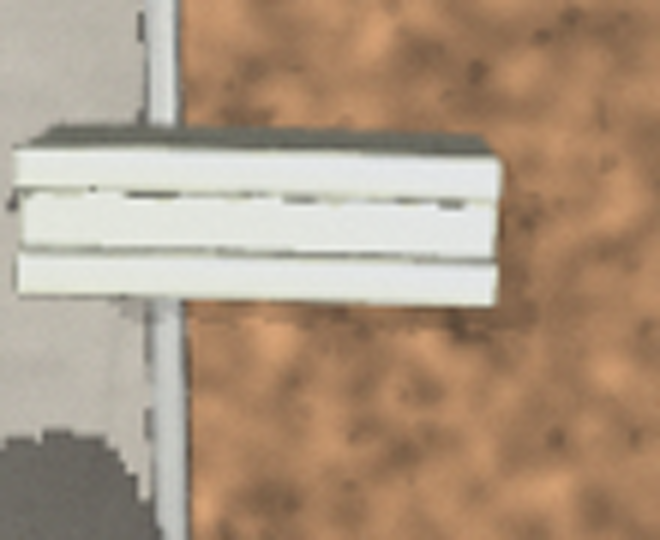

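View pics/t9.png

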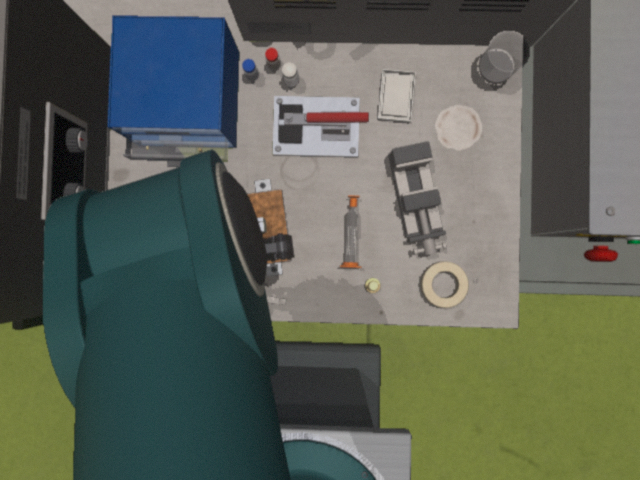

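The crop shows the bar's slotted top at (14-502, 148-303), overhanging the rest's edge by roughly 17 mm.

Run:
```python
from h import *
import pickle; s=pickle.load(open("w9.pkl","rb"))
np.set_printoptions(precision=4,suppress=True)
P=np.array([onz("wrist",((x+.5)/6-.5+260,(y+.5)/6-.5+129),.048,s) for x,y in [(14,148),(502,155),(497,303),(17,296)]])
D=np.roll(P,-1,0)-P
print(P,P.mean(0),np.linalg.norm(D,axis=1),np.degrees(np.arctan2(D[:,1],D[:,0])))
c=P.mean(0); v=(P[1]+P[2]-P[0]-P[3])[:2]; yaw=np.degrees(np.arctan2(v[1],v[0]))+90; print("yaw",yaw)
plan([((c[0],c[1],.12),yaw),((c[0],c[1],.012),yaw)])
```

```text
[[0.4562 0.1294 0.048 ]
 [0.4647 0.0664 0.048 ]
 [0.4453 0.0638 0.048 ]
 [0.4367 0.1265 0.048 ]] [0.4507 0.0965 0.048 ] [0.0636 0.0196 0.0633 0.0197] [ -82.2596 -172.2576   97.8168    8.5062]
yaw 7.7785138452198055
xyz [ 0.3   -0.065  0.499] twist [-0.     0.     0.015]
xyz [ 0.301 -0.065  1.219] twist [-0.     0.     0.015]
```

>>> carry_out(
  xyz=[
    [0.15,-0.03,0.1],
    [0.3,-0.065,0.3],
    [0.3,-0.065,0.5],
    [0.3,-0.065,0.5],
  ],
  twist=[
    [0,0,0.01],
    [0,0,0.013],
    [0,0,0.013],
    [0,0,0.013],
  ],
  gripper=[85,85,85,85],
  newtons=30,
)

```text
clock: 10.9
eef_pos: [0.4485, 0.0968, 0.1164]
eef_rot: [-3.14, 0.008, 0.14]
contact_force: [-0.3, -0.7, 0.5]
finger_gap: 0.995
```

Run:
```python
from h import *
st(); a=viewer.camera("wrist"); cv2.imwrite("pics/w10.png",a)
plan([((.4507,.0965,.013),7.8)])
```

```text
10.9 [0.4485 0.0968 0.1164] [-179.91    0.43    8.  ] F [-0.3 -0.7  0.5] gap 84.9
xyz [0.013 0.004 0.704] twist [-0.001  0.003  0.002]
```

View pics/w10.png

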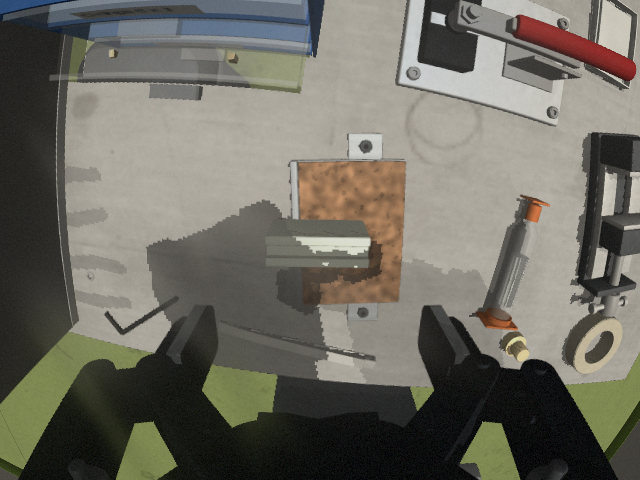

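>>> carry_out(
  xyz=[
    [0,0,0.2],
    [0,0,0.4],
    [0,0,0.55],
    [0,0,0.65],
    [0,0,0.71],
    [0,0,0.71],
    [0,0,0.71],
  ],
  twist=[
    [0,0,0],
    [0,0,0],
    [0,0,0],
    [0,0,0],
    [0,0,0],
    [0,0,0],
    [0,0,0],
  ],
  gripper=[85,85,85,85,85,85,85],
)

```text
clock: 11.65
eef_pos: [0.4512, 0.0962, 0.0148]
eef_rot: [-3.142, -0.001, 0.138]
contact_force: [-0.7, 0.2, 1.3]
finger_gap: 0.997
```

Run:
```python
from h import *
st(); a=viewer.camera("wrist"); cv2.imwrite("pics/w11.png",a)
cv2.imwrite("pics/s11.png",cv2.resize(viewer.camera("scene")[170:280,220:340],None,fx=5,fy=5,interpolation=cv2.INTER_CUBIC))
```

```text
11.65 [0.4512 0.0962 0.0148] [-1.8e+02 -6.0e-02  7.9e+00] F [-0.7  0.2  1.3] gap 85.2
```

View pics/w11.png

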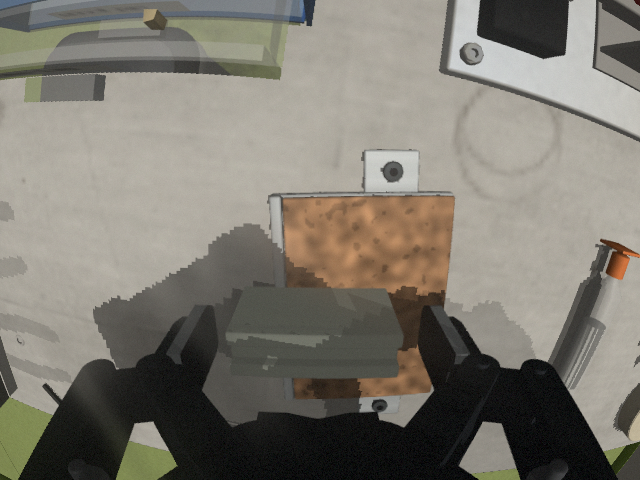

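View pics/s11.png

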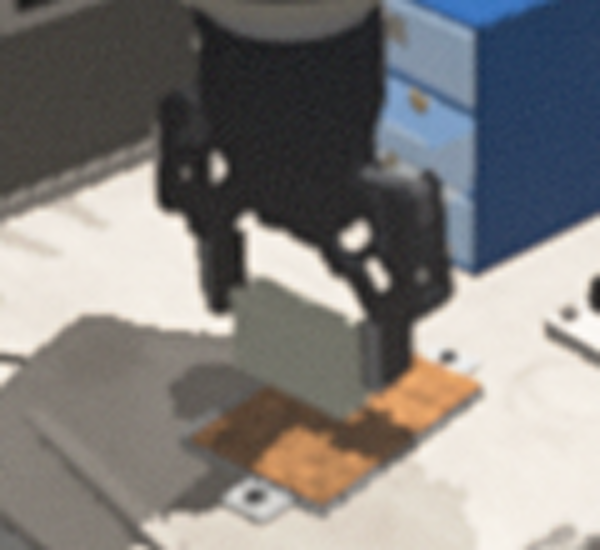

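>>> carry_out(
  xyz=[
    [0,0,0],
    [0,0,0],
    [0,0,0],
    [0,0,0],
    [0,0,0],
    [0,0,0],
  ],
  twist=[
    [0,0,0],
    [0,0,0],
    [0,0,0],
    [0,0,0],
    [0,0,0],
    [0,0,0],
  ],
  gripper=[75,70,66,63,58,58],
  newtons=30,
)

```text
clock: 12.35
eef_pos: [0.4508, 0.0962, 0.0141]
eef_rot: [-3.142, -0.0, 0.138]
contact_force: [-1.6, 0.1, 9.6]
finger_gap: 0.743
```

>>> carry_out(
  xyz=[
    [0,0,-0.05],
    [0,0,-0.2],
    [0,0,-0.4],
    [0,0,-0.6],
    [0,0,-0.6],
  ],
  twist=[
    [0,0,0],
    [0,0,0],
    [0,0,0],
    [0,0,0],
    [0,0,0],
  ],
  gripper=[58,58,58,58,58],
)

```text
clock: 12.85
eef_pos: [0.4523, 0.0963, 0.1071]
eef_rot: [3.141, -0.005, 0.138]
contact_force: [0.2, 0.5, -2.2]
finger_gap: 0.747
```

Run:
```python
from h import *
st(); a=viewer.camera("wrist"); cv2.imwrite("pics/w12.png",a)
cv2.imwrite("pics/s12.png",cv2.resize(viewer.camera("scene")[150:280,220:360],None,fx=5,fy=5,interpolation=cv2.INTER_CUBIC)[:600])
```

```text
12.85 [0.4523 0.0963 0.1071] [179.99  -0.28   7.89] F [ 0.2  0.5 -2.2] gap 63.8
```

View pics/w12.png

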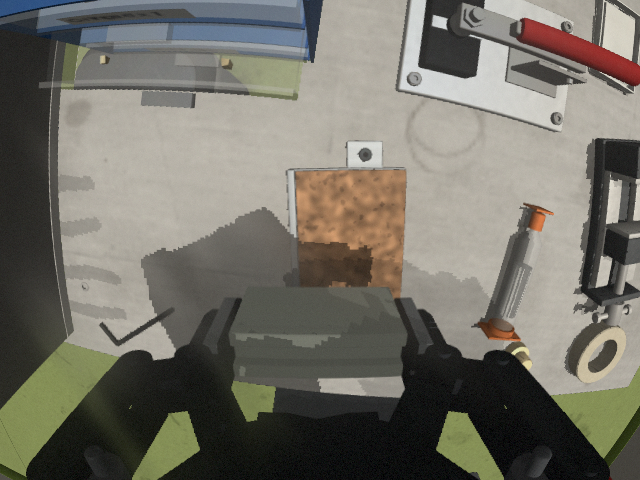

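View pics/s12.png

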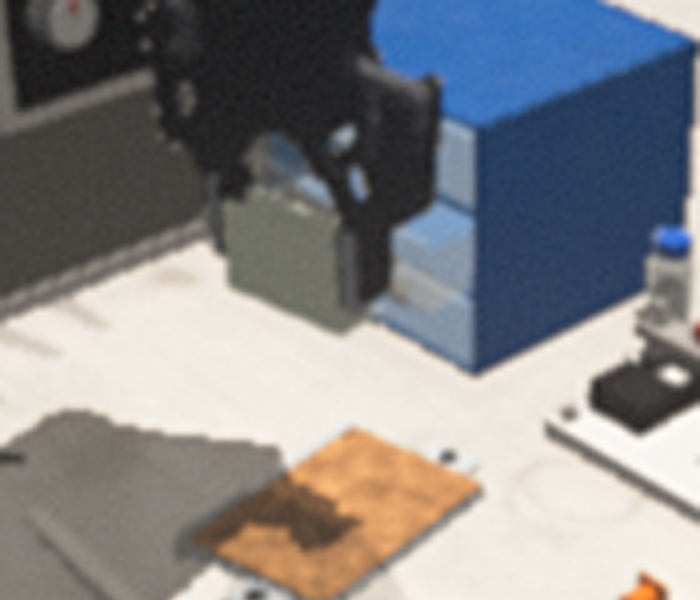

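Run:
```python
from h import *
s=sensors.read_state(); a=cv2.imread("pics/w12.png")
cv2.imwrite("pics/w12a.png",cv2.resize(a[280:390,220:420],None,fx=4,fy=4,interpolation=cv2.INTER_CUBIC))
R=Ro.from_euler("xyz",s["eef_rot"])
z=s["eef_pos"][2]+.0339
for x,y in [(-.01,-.032),(-.01,.032),(.01,-.032),(.01,.032)]:
    X=s["eef_pos"]+R.apply([x,y,-.0339]); q=proj("wrist",X,s); print(x,y,q,(q-[220,280])*4)
```

```text
-0.01 -0.032 [231.04030153 376.96423136] [ 44.1612061  387.85692543]
-0.01 0.032 [400.47951962 377.06181338] [721.91807849 388.24725353]
0.01 -0.032 [224.50489636 333.36756675] [ 18.01958542 213.47026701]
0.01 0.032 [406.68971619 333.41288829] [746.75886475 213.65155317]
```

View pics/w12a.png

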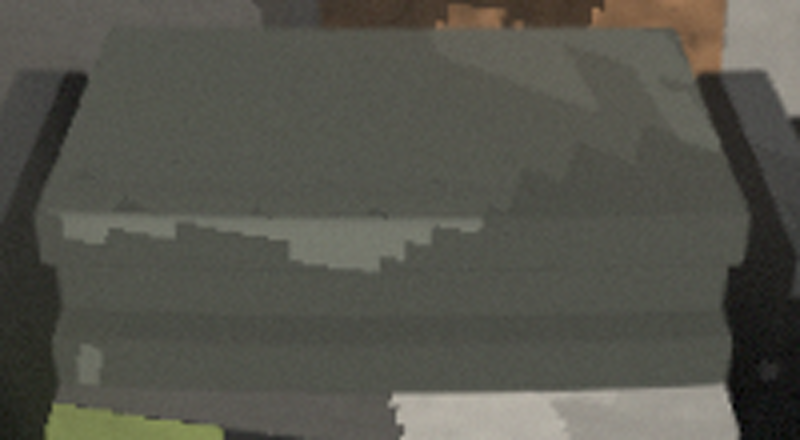

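Run:
```python
from h import *
plan([((.49,-.02,.13),10)])
plan([((.5337,-.1513,.13),12.7)],((.49,-.02,.13),10))
```

```text
xyz [ 0.153  0.8   -0.172] twist [ 0.    -0.001 -0.024]
xyz [0.135 0.913 0.   ] twist [ 0.    0.   -0.03]
```

>>> carry_out(
  xyz=[
    [0.03,0.15,-0.17],
    [0.08,0.4,-0.17],
    [0.12,0.6,-0.17],
    [0.15,0.8,-0.17],
  ],
  twist=[
    [0,0,0],
    [0,0,-0.01],
    [0,0,-0.02],
    [0,0,-0.024],
  ],
  gripper=[58,58,58,58],
)

```text
clock: 13.35
eef_pos: [0.4891, -0.0212, 0.1283]
eef_rot: [-3.141, 0.002, 0.176]
contact_force: [0.8, 0.4, -1.2]
finger_gap: 0.743
```

>>> carry_out(
  xyz=[
    [0.04,0.25,0],
    [0.08,0.5,0],
    [0.12,0.75,0],
    [0.13,0.88,0],
    [0.135,0.91,0],
    [0.135,0.91,0],
    [0.135,0.91,0],
  ],
  twist=[
    [0,0,-0.01],
    [0,0,-0.02],
    [0,0,-0.03],
    [0,0,-0.03],
    [0,0,-0.03],
    [0,0,-0.03],
    [0,0,-0.03],
  ],
  gripper=[58,58,58,58,58,58,58],
)

```text
clock: 14.05
eef_pos: [0.5328, -0.1494, 0.1287]
eef_rot: [-3.141, 0.001, 0.224]
contact_force: [0.6, -0.4, -1.4]
finger_gap: 0.746
```

Run:
```python
from h import *
import pickle
st(); s=sensors.read_state(); a=viewer.camera("wrist"); cv2.imwrite("pics/w13.png",a); pickle.dump(s,open("w13.pkl","wb"))
```

```text
14.05 [ 0.5328 -0.1494  0.1287] [-1.7994e+02  5.0000e-02  1.2830e+01] F [ 0.6 -0.4 -1.4] gap 63.7
```

View pics/w13.png

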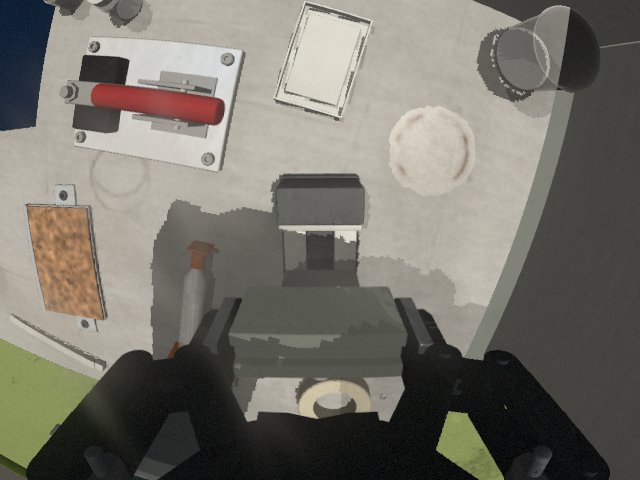

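Run:
```python
import cv2
a=cv2.imread("pics/w13.png")
cv2.imwrite("pics/w13a.png",cv2.resize(a[165:265,265:380],None,fx=6,fy=6,interpolation=cv2.INTER_CUBIC))
```

```text
(no output)
```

View pics/w13a.png

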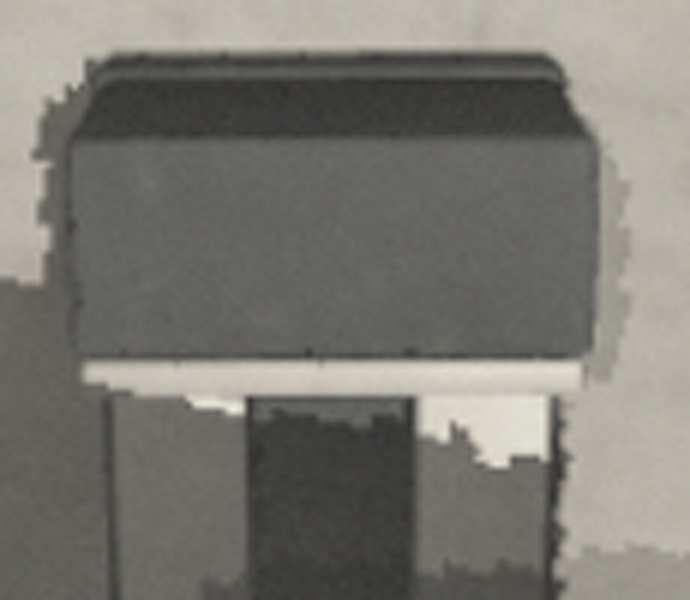

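Run:
```python
from h import *
import pickle; s=pickle.load(open("w13.pkl","rb"))
yaw=np.radians(13.1); ex=np.array([np.cos(yaw),np.sin(yaw)]); ey=np.array([-ex[1],ex[0]])
for x,y in [(75,137),(597,142),(78,357),(593,357),(83,393),(583,393)]:
    X=onz("wrist",((x+.5)/6-.5+265,(y+.5)/6-.5+165),.05,s); print((x,y),X[:2].round(4),"al",(X[:2]@ex).round(4),"lat",(X[:2]@ey).round(4))
p=s["eef_pos"][:2]; print("tcp",p@ex,p@ey)
plan([((.5337,-.1513,.13),12.7)])
```

```text
(75, 137) [ 0.5668 -0.1173] al 0.5255 lat -0.2427
(597, 142) [ 0.578  -0.1687] al 0.5247 lat -0.2953
(78, 357) [ 0.5442 -0.122 ] al 0.5024 lat -0.2422
(593, 357) [ 0.556 -0.174] al 0.5021 lat -0.2955
(83, 393) [ 0.5405 -0.1233] al 0.4985 lat -0.2426
(583, 393) [ 0.552 -0.174] al 0.4982 lat -0.2946
tcp 0.4850666340828062 -0.2662318997588985
xyz [ 0.002  0.014 -0.008] twist [-0.     0.     0.002]
```

>>> carry_out(
  xyz=[
    [0,0.014,0.1],
    [0.002,0.014,0.25],
    [0.002,0.014,0.4],
    [0.002,0.014,0.5],
    [0.002,0.014,0.58],
    [0.002,0.014,0.62],
    [0.002,0.014,0.64],
    [0.002,0.014,0.64],
  ],
  twist=[
    [0,0,0],
    [0,0,0],
    [0,0,0],
    [0,0,0],
    [0,0,0],
    [0,0,0],
    [0,0,0],
    [0,0,0],
  ],
  gripper=[58,58,58,58,58,58,58,58],
)

```text
clock: 14.9
eef_pos: [0.5341, -0.1526, 0.0334]
eef_rot: [3.142, -0.0, 0.223]
contact_force: [-1.0, 1.4, -0.5]
finger_gap: 0.742
```

Run:
```python
from h import *
st(); a=viewer.camera("wrist"); cv2.imwrite("pics/w14.png",a)
cv2.imwrite("pics/s14.png",cv2.resize(viewer.camera("scene")[215:335,320:450],None,fx=5,fy=5,interpolation=cv2.INTER_CUBIC))
plan([((.5337,-.1513,.0262),12.8)])
```

```text
14.9 [ 0.5341 -0.1526  0.0334] [ 1.800e+02 -1.000e-02  1.276e+01] F [-1.   1.4 -0.5] gap 63.4
xyz [-0.002 -0.01   0.051] twist [ 0.    -0.    -0.001]
```

View pics/w14.png

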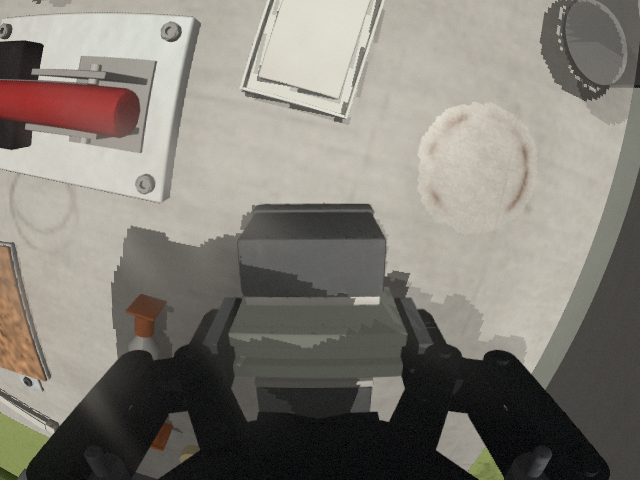

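View pics/s14.png

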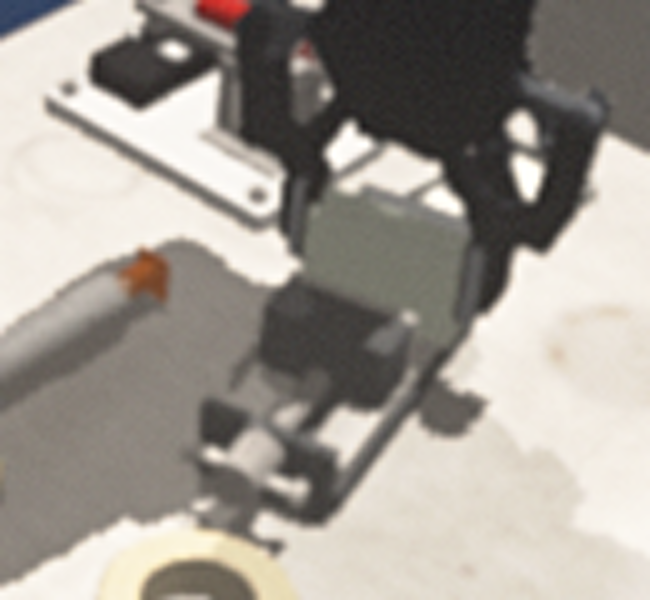

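>>> carry_out(
  xyz=[
    [0,-0.006,0],
    [0,-0.012,0.01],
    [0,-0.012,0.02],
    [0,-0.012,0.027],
    [0,-0.012,0.033],
    [0,-0.012,0.038],
    [0,-0.012,0.042],
    [0,-0.012,0.046],
  ],
  twist=[
    [0,0,0],
    [0,0,0],
    [0,0,0],
    [0,0,0],
    [0,0,0],
    [0,0,0],
    [0,0,0],
    [0,0,0],
  ],
  gripper=[58,58,58,58,58,58,58,58],
)

```text
clock: 15.8
eef_pos: [0.5336, -0.1509, 0.0268]
eef_rot: [3.141, 0.0, 0.223]
contact_force: [-7.7, 1.7, 20.7]
finger_gap: 0.744
```

Run:
```python
from h import *
st(); a=viewer.camera("wrist"); cv2.imwrite("pics/w15.png",a)
```

```text
15.8 [ 0.5336 -0.1509  0.0268] [1.7999e+02 1.0000e-02 1.2750e+01] F [-7.7  1.7 20.7] gap 63.6
```

View pics/w15.png

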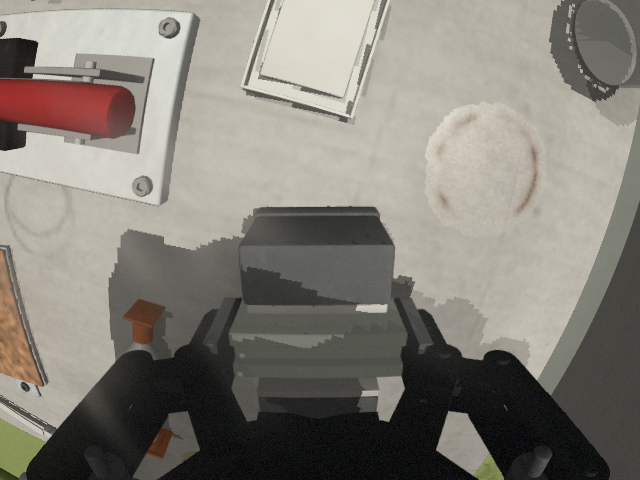

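The bar is on the rails: contact reads 21 N upward at TCP z 0.0268, about 6 mm above the seat as expected. I'll ease off and release.

>>> carry_out(
  xyz=[
    [0,0,-0.003],
    [0,0,-0.003],
    [0,0,-0.003],
    [0,0,-0.003],
    [0,0,-0.003],
    [0,0,-0.003],
    [0,0,-0.1],
    [0,0,-0.4],
    [0,0,-0.7],
    [0,0,-0.7],
    [0,0,-0.7],
  ],
  twist=[
    [0,0,0],
    [0,0,0],
    [0,0,0],
    [0,0,0],
    [0,0,0],
    [0,0,0],
    [0,0,0],
    [0,0,0],
    [0,0,0],
    [0,0,0],
    [0,0,0],
  ],
  gripper=[58,64,70,76,78,78,78,78,78,78,78],
)

```text
clock: 16.95
eef_pos: [0.5341, -0.1512, 0.1332]
eef_rot: [3.14, -0.002, 0.222]
contact_force: [-0.1, -0.4, -0.0]
finger_gap: 0.912
```

Run:
```python
from h import *
import pickle
st(); s=sensors.read_state(); a=viewer.camera("wrist"); cv2.imwrite("pics/w16.png",a); pickle.dump(s,open("w16.pkl","wb"))
cv2.imwrite("pics/s16.png",cv2.resize(viewer.camera("scene")[215:335,320:450],None,fx=5,fy=5,interpolation=cv2.INTER_CUBIC))
```

```text
16.95 [ 0.5341 -0.1512  0.1332] [ 1.7991e+02 -1.2000e-01  1.2740e+01] F [-0.1 -0.4 -0. ] gap 77.9
```

View pics/w16.png

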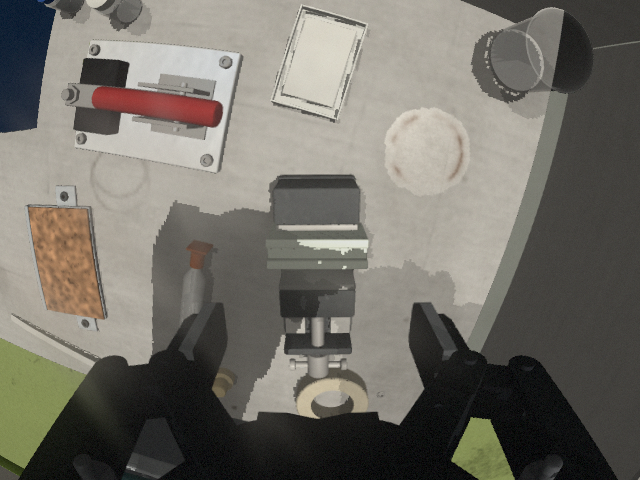

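View pics/s16.png

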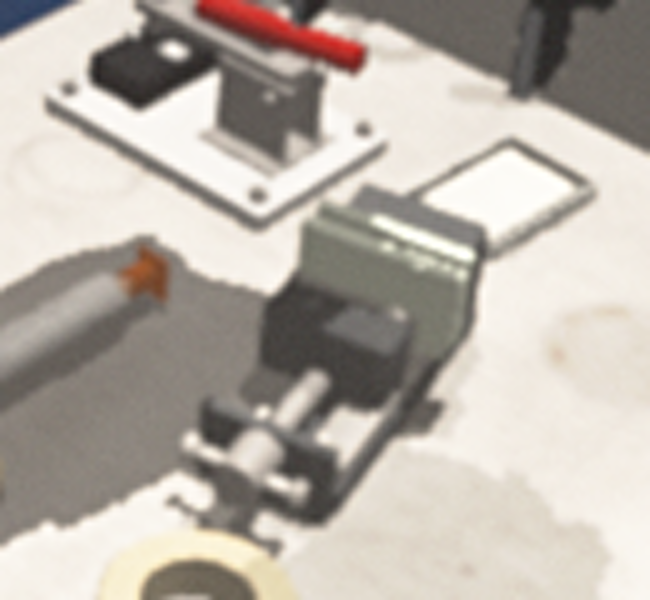

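The bar stands slot up between the jaws (wrist columns 267-368, rows 235-270). I'll measure how well it is centred and how square it sits.

Run:
```python
import cv2
a=cv2.imread("pics/w16.png")
cv2.imwrite("pics/w16a.png",cv2.resize(a[215:325,260:375],None,fx=5.4,fy=5.4,interpolation=cv2.INTER_CUBIC))
```

```text
(no output)
```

View pics/w16a.png

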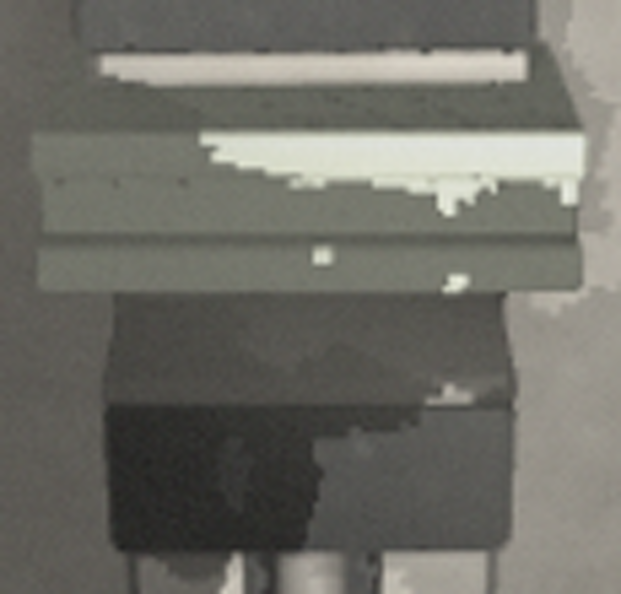

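Run:
```python
from h import *
import pickle; s=pickle.load(open("w16.pkl","rb"))
yaw=np.radians(12.8); ex=np.array([np.cos(yaw),np.sin(yaw)]); ey=np.array([-ex[1],ex[0]])
for n,z,l in [("bar",.06,[(32,131),(585,131),(581,291),(38,291)]),("strip",.05,[(100,52),(527,50),(527,80),(115,80)]),("loose back",.05,[(105,403),(513,403)]),("loose bottom?",.02,[(115,550),(512,550)]),("plate",.034,[])]:
  for x,y in l:
    X=onz("wrist",((x+.5)/5.4-.5+260,(y+.5)/5.4-.5+215),z,s); print(n,X[:2].round(4),"al",(X[:2]@ex).round(4),"lat",(X[:2]@ey).round(4))
X=onz("wrist",(317,235),.05,s)
A=np.array([.4842,-.1632]); print("jaw back", A@ex, A@ey)
```

```text
bar [ 0.5366 -0.1188] al 0.4969 lat -0.2347
bar [ 0.5504 -0.1801] al 0.4968 lat -0.2976
bar [ 0.5312 -0.1849] al 0.477 lat -0.298
bar [ 0.5173 -0.1229] al 0.4772 lat -0.2344
strip [ 0.5444 -0.1242] al 0.5034 lat -0.2417
strip [ 0.5556 -0.173 ] al 0.5035 lat -0.2918
strip [ 0.5521 -0.1739] al 0.4998 lat -0.2919
strip [ 0.5414 -0.1266] al 0.4999 lat -0.2434
loose back [ 0.4997 -0.1332] al 0.4578 lat -0.2406
loose back [ 0.5109 -0.183 ] al 0.4577 lat -0.2916
loose bottom? [ 0.4612 -0.1388] al 0.419 lat -0.2375
loose bottom? [ 0.474  -0.1957] al 0.4188 lat -0.2958
jaw back 0.4360106025432567 -0.266418157170014
```

>>> carry_out(
  xyz=[
    [-0.2,0,0],
    [-0.4,0,0],
    [-0.47,0.004,0],
    [-0.47,0.004,0],
    [-0.47,0.004,0],
    [-0.47,0.004,0.1],
    [-0.47,0.004,0.25],
    [-0.47,0.004,0.25],
  ],
  twist=[
    [0,0,0],
    [0,0,0],
    [0,0,0],
    [0,0,0],
    [0,0,0],
    [0,0,0],
    [0,0,0],
    [0,0,0],
  ],
  gripper=[40,0,0,0,0,0,0,0],
)

```text
clock: 17.85
eef_pos: [0.4646, -0.1661, 0.0917]
eef_rot: [-3.139, 0.003, 0.224]
contact_force: [0.5, 0.1, -0.4]
finger_gap: -0.001
```

Run:
```python
from h import *
st(); s=sensors.read_state(); a=viewer.camera("wrist"); cv2.imwrite("pics/w17.png",a)
plan([((.4656,-.1674,.034),12.8)])
```

```text
17.85 [ 0.4646 -0.1661  0.0917] [-1.7985e+02  1.5000e-01  1.2810e+01] F [ 0.5  0.1 -0.4] gap -0.1
xyz [0.002 0.009 0.394] twist [-0.001  0.001  0.   ]
```

View pics/w17.png

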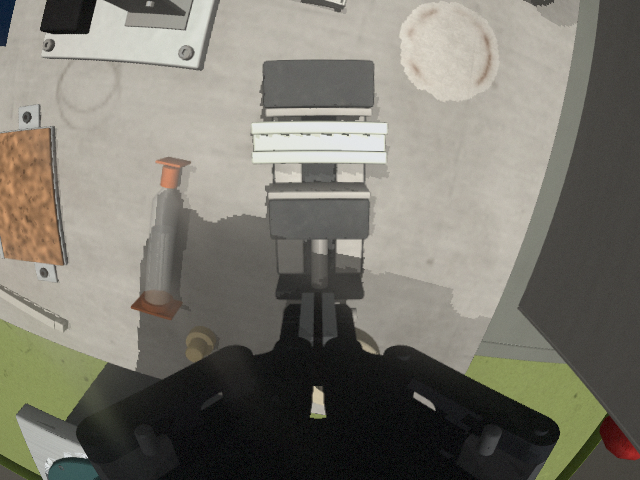

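Run:
```python
from h import *
s=sensors.read_state()
yaw=np.radians(12.8); ex=np.array([np.cos(yaw),np.sin(yaw)])
print("jaw back",onz("wrist",(317,239),.05,s)[:2]@ex,"plate front",onz("wrist",(290,275),.034,s)[:2]@ex,"bar",onz("wrist",(317,163),.06,s)[:2]@ex,"tcp",s["eef_pos"][:2]@ex)
```

```text
jaw back 0.4359607014460826 plate front 0.40811849581635745 bar 0.4770545919790199 tcp 0.41669947264760054
```

>>> carry_out(
  xyz=[
    [0.02,0.007,0.1],
    [0.02,0.007,0.22],
    [0.02,0.007,0.3],
    [0.02,0.007,0.35],
    [0.02,0.007,0.355],
    [0.02,0.007,0.355],
  ],
  twist=[
    [0,0,0],
    [0,0,0],
    [0,0,0],
    [0,0,0],
    [0,0,0],
    [0,0,0],
  ],
  gripper=[0,0,0,0,0,0],
)

```text
clock: 18.5
eef_pos: [0.4683, -0.1674, 0.0409]
eef_rot: [3.142, -0.0, 0.223]
contact_force: [0.0, 0.6, 0.0]
finger_gap: 0.003
```

Run:
```python
from h import *
st(); s=sensors.read_state(); a=viewer.camera("wrist"); cv2.imwrite("pics/w18.png",a)
cv2.imwrite("pics/s18.png",cv2.resize(viewer.camera("scene")[215:335,320:450],None,fx=5,fy=5,interpolation=cv2.INTER_CUBIC))
yaw=np.radians(12.8); print(s["eef_pos"][:2]@[np.cos(yaw),np.sin(yaw)])
```

```text
18.5 [ 0.4683 -0.1674  0.0409] [ 1.800e+02 -1.000e-02  1.276e+01] F [0.  0.6 0. ] gap 0.3
0.4196273501853403
```

View pics/w18.png

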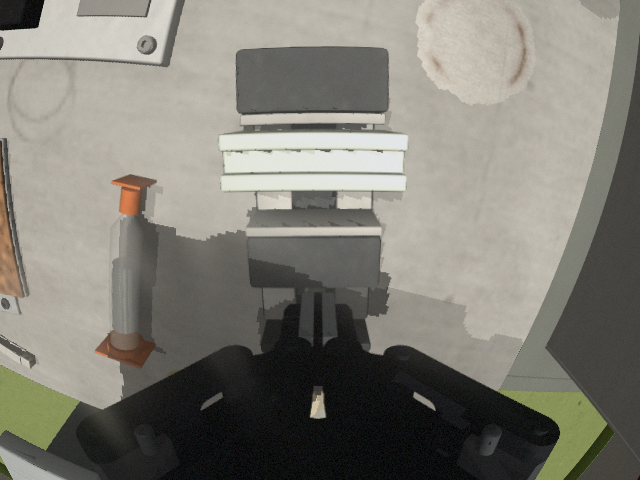

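View pics/s18.png

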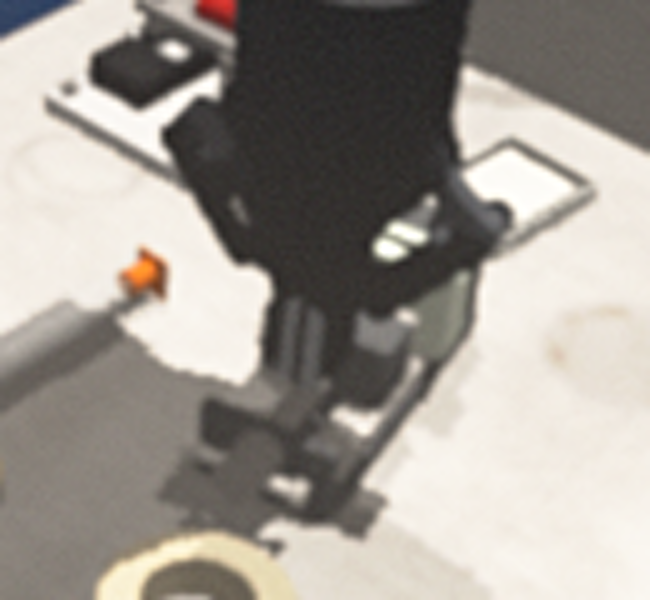

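>>> carry_out(
  xyz=[
    [0,0,0.025],
    [0.02,0,0.025],
    [0.03,0,0.025],
    [0.04,0,0.025],
    [0.055,0,0.025],
    [0.07,0,0.025],
    [0.085,0,0.025],
    [0.1,0,0.025],
    [0.11,0,0.025],
    [0.12,0,0.025],
    [0.12,0,0.025],
  ],
  twist=[
    [0,0,0],
    [0,0,0],
    [0,0,0],
    [0,0,0],
    [0,0,0],
    [0,0,0],
    [0,0,0],
    [0,0,0],
    [0,0,0],
    [0,0,0],
    [0,0,0],
  ],
  gripper=[0,0,0,0,0,0,0,0,0,0,0],
)

```text
clock: 19.7
eef_pos: [0.4859, -0.1633, 0.0369]
eef_rot: [-3.142, -0.0, 0.223]
contact_force: [-0.5, -0.3, -0.4]
finger_gap: -0.003
```

Run:
```python
from h import *
st(); s=sensors.read_state(); a=viewer.camera("wrist"); cv2.imwrite("pics/w19.png",a)
yaw=np.radians(12.8); print(s["eef_pos"][:2]@[np.cos(yaw),np.sin(yaw)])
```

```text
19.7 [ 0.4859 -0.1633  0.0369] [-1.800e+02 -2.000e-02  1.276e+01] F [-0.5 -0.3 -0.4] gap -0.2
0.4376473402951386
```

View pics/w19.png

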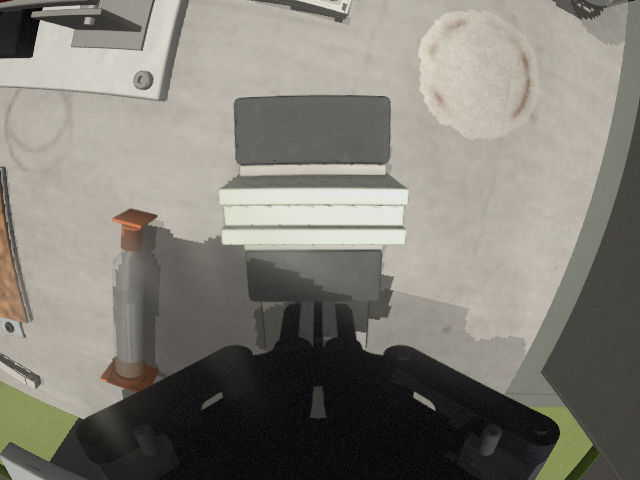

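>>> carry_out(
  xyz=[
    [0.006,0,0],
    [0.012,0,0],
    [0.018,0,0],
    [0.024,0,0],
    [0.028,0,0],
    [0.028,0,0],
  ],
  twist=[
    [0,0,0],
    [0,0,0],
    [0,0,0],
    [0,0,0],
    [0,0,0],
    [0,0,0],
  ],
  gripper=[0,0,0,0,0,0],
)

```text
clock: 20.35
eef_pos: [0.4898, -0.1625, 0.0369]
eef_rot: [-3.142, 0.0, 0.223]
contact_force: [-3.0, -0.4, 1.4]
finger_gap: 0.001
```

Run:
```python
from h import *
st(); s=sensors.read_state(); a=viewer.camera("wrist"); cv2.imwrite("pics/w20.png",cv2.resize(a[80:320,200:430],None,fx=2.5,fy=2.5))
yaw=np.radians(12.8); print(s["eef_pos"][:2]@[np.cos(yaw),np.sin(yaw)])
```

```text
20.35 [ 0.4898 -0.1625  0.0369] [-1.800e+02  1.000e-02  1.276e+01] F [-3.  -0.4  1.4] gap 0.0
0.44159264525543607
```

View pics/w20.png

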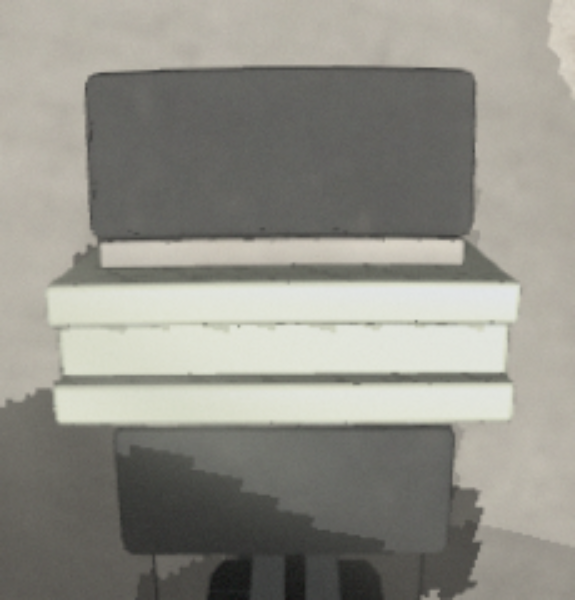

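>>> carry_out(
  xyz=[
    [0.004,0,0],
    [0.008,0,0],
    [0.01,0,0],
    [0.01,0,0],
  ],
  twist=[
    [0,0,0],
    [0,0,0],
    [0,0,0],
    [0,0,0],
  ],
  gripper=[0,0,0,0],
)

```text
clock: 20.8
eef_pos: [0.49, -0.1624, 0.0367]
eef_rot: [-3.141, 0.002, 0.222]
contact_force: [-11.3, -2.4, 8.3]
finger_gap: 0.0
```

Force rose to 11 N for only 0.2 mm of travel, so the bar is now against the fixed jaw. I'll back away and check.

>>> carry_out(
  xyz=[
    [-0.01,0,0],
    [-0.03,0,0],
    [-0.07,0,0],
    [-0.1,0,-0.15],
    [-0.1,0,-0.4],
    [-0.1,0,-0.65],
    [-0.1,0,-0.65],
    [-0.1,0,-0.65],
  ],
  twist=[
    [0,0,0],
    [0,0,0],
    [0,0,0],
    [0,0,0],
    [0,0,0],
    [0,0,0],
    [0,0,0],
    [0,0,0],
  ],
  gripper=[0,0,0,0,0,0,0,0],
)

```text
clock: 21.6
eef_pos: [0.4766, -0.1659, 0.1349]
eef_rot: [3.14, -0.001, 0.222]
contact_force: [-0.3, -1.1, -0.3]
finger_gap: -0.001
```

Run:
```python
from h import *
import pickle
st(); s=sensors.read_state(); a=viewer.camera("wrist"); pickle.dump(s,open("w21.pkl","wb")); cv2.imwrite("pics/w21.png",a); cv2.imwrite("pics/w21a.png",cv2.resize(a[60:220,240:400],None,fx=3.7,fy=3.7,interpolation=cv2.INTER_CUBIC))
cv2.imwrite("pics/s21.png",cv2.resize(viewer.camera("scene")[190:340,290:460],None,fx=4,fy=4,interpolation=cv2.INTER_CUBIC))
```

```text
21.6 [ 0.4766 -0.1659  0.1349] [ 1.7993e+02 -7.0000e-02  1.2730e+01] F [-0.3 -1.1 -0.3] gap -0.0
```

View pics/w21a.png

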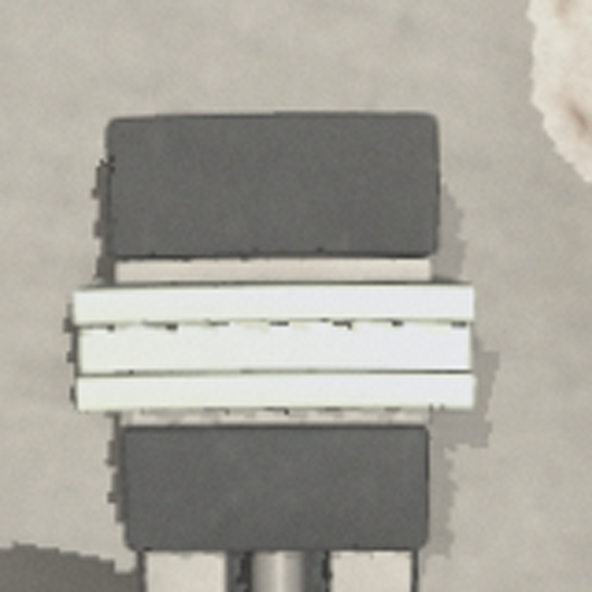

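View pics/s21.png

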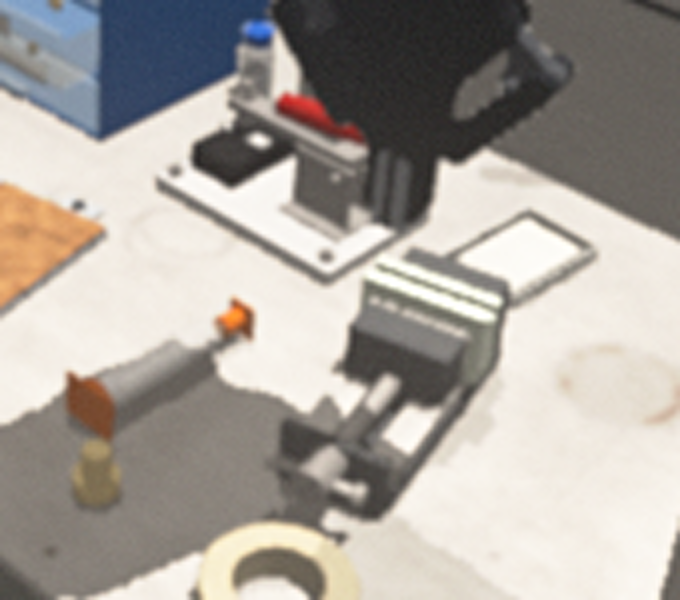

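Run:
```python
from h import *
import pickle; s=pickle.load(open("w21.pkl","rb"))
yaw=np.radians(12.8); ex=np.array([np.cos(yaw),np.sin(yaw)]); ey=np.array([-ex[1],ex[0]])
for n,z,l in [("bar",.06,[(72,288),(474,286),(475,408),(77,410)]),("fixdark",.05,[(115,258),(430,258)]),("strip end",.05,[(115,282),(430,282)]),("loosedark",.05,[(122,428),(428,426)]),("looseback",.05,[(135,550),(425,548)])]:
  for x,y in l:
    X=onz("wrist",((x+.5)/3.7-.5+240,(y+.5)/3.7-.5+60),z,s); print(n,"al",(X[:2]@ex).round(4),"lat",(X[:2]@ey).round(4))
t=viewer.camera("top"); cv2.imwrite("pics/t22.png",t)
```

```text
bar al 0.4992 lat -0.2343
bar al 0.4993 lat -0.2975
bar al 0.4797 lat -0.2981
bar al 0.4796 lat -0.2345
fixdark al 0.5035 lat -0.24
fixdark al 0.5033 lat -0.2915
strip end al 0.4996 lat -0.2399
strip end al 0.4993 lat -0.2916
loosedark al 0.4751 lat -0.2405
loosedark al 0.4752 lat -0.2916
looseback al 0.454 lat -0.2421
looseback al 0.4542 lat -0.2915
```

View pics/t22.png

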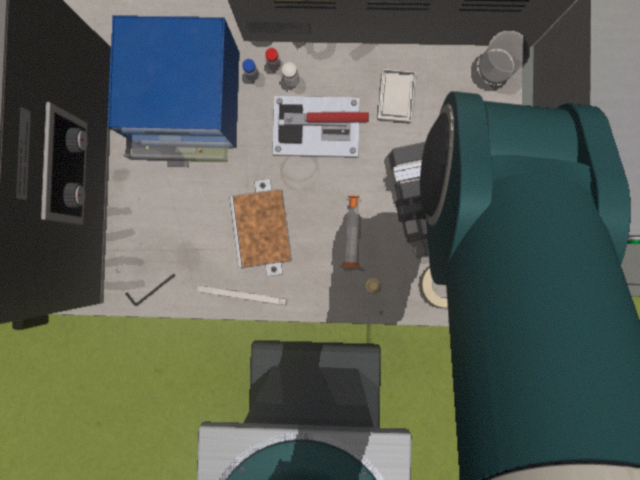

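```bash
python3 -c "
from h import *
st(); print(ctrl.sign_off())"
```

```text
21.75 [ 0.4759 -0.1653  0.1334] [-1.7995e+02  7.0000e-02  1.2760e+01] F [ 0.7  0.5 -0.3] gap -0.1
the job is handed in; nothing more can be done
None
```

The holder is nipped slot up in the vice and the job is handed in at 21.75 s. However, one low push pressed hard on the bar and may break the 40 N limit.

**What I did:** I tipped the bar over with a high push, and it lay slot up on the cork. I then lifted it by its two ends at 30 N and set it on the rails, where the contact force reached about 21 N. Finally I slid the loose jaw up with about 11 N and backed the arm well clear.

**Last checks:**
- **Centring:** the bar is midway along the jaws to within about 0.5 mm, and square to them.
- **Fit between the jaws:** its far side is flush with the fixed jaw within measuring error. The jaw gap measures about 20.7 mm for the 20 mm bar, so the nip rests on the force rise (11 N for 0.2 mm of travel) more than on the picture.
- **Bystanders:** the syringe, tape roll, coupling and tweezers look unmoved in the last pictures, though I did not measure them.

**What went wrong:**
- **First push:** the bar pivoted on its foot, about 11 mm short of the rest's edge, so I eased it back upright.
- **Low push:** I tried to slide its foot up to the edge by pushing low. A part of the gripper above the fingers then apparently bore on the bar's top, and the wrist read about 66 N upward and 25 N sideways. That is above 40 N, if it counts as the gripper's body. I backed off at once and saw no chip or shift, but that stage may fail the force limit.
- **Tipping:** the final high push brought the bar down across the rest's edge, overhanging by about 17 mm. I cannot say for certain that the edge itself stopped its foot.

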